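# Swap the backup cartridge in a push-push dock

## Task

Swap the backup disk: the amber cartridge is locked down in the dock's push-push slot, so push it down until the catch lets go and it pops up, then lift it out and stand it down in the empty slot of the rack. Then slide the blue cartridge from the rack into the dock and push it down until it locks and stays down. Feel for the catch and press gently (never more than 30 N on a cartridge in the dock or on the dock), lower the cartridges rather than drop them, keep them upright, and leave the grey cartridge and the other things on the desk as they are.

Things in the scene. Friction and masses are not known exactly. Their poses are not given: they have to be found in the camera images.
- dock: desktop backup dock, black with an aluminium top plate, fixed: 148 mm (x) by 65 mm (y), 115 mm tall. Top slot 85 x 35 mm, long side along the dock's x, mouth chamfered 3 mm; vents in the plate behind the slot. A cartridge stands in it with its x along the dock's x, either way round, 1.5 mm play a side. Origin on the desk below the slot's centre; x from its front to its back, z up
- slot_mouth (a point): centre of the dock's slot, level with its top plate, 115 mm above the desk
- lift: push-push mechanism hidden in the dock; origin below the slot's centre, axes as the dock's. It sits up to 2 mm higher or lower from dock to dock. Locked, a cartridge's top is 1 mm below the top plate, give or take those 2 mm, too low to grip; released, it stands 24 to 28 mm proud. A released platform rises by itself within half a second, lifting its cartridge
- platform_top (a point): centre of the top of the mechanism's spring platform, on which the cartridge stands. To lock or release, push the cartridge down past the locked level: the catch goes over 4 to 5 mm below it, a hard end stop comes 1 to 2 mm further; then let go. A push that stops short changes nothing; each full push changes the state
- platform (a joint): height of the spring platform in m: about 0 locked down, 0.027 popped up (released), about -0.0055 while pushed onto the end stop. Pushing a cartridge down takes about 2 N at the top of the travel and 5 to 9 N near the bottom; on the end stop the force climbs steeply
- amber: orange (amber) disk cartridge, an upright block 82 mm long (its x), 32 mm thick (y), 100 mm tall (z), edges rounded 3 mm, 0.2 to 0.33 kg. Origin at the centre of its underside. Gripped across its thickness from above. At the start it is locked down in the dock
- amber_top (a point): centre of the amber cartridge's top face, 100 mm above its underside
- blue: blue disk cartridge, an upright block 82 mm long (its x), 32 mm thick (y), 100 mm tall (z), edges rounded 3 mm, 0.2 to 0.33 kg. Origin at the centre of its underside. Gripped across its thickness from above. At the start it stands in an outer slot of the rack
- blue_top (a point): centre of the blue cartridge's top face, 100 mm above its underside
- grey: grey disk cartridge, an upright block 82 mm long (its x), 32 mm thick (y), 100 mm tall (z), edges rounded 3 mm, 0.2 to 0.33 kg. Origin at the centre of its underside. Gripped across its thickness from above. It stands in the other outer slot of the rack and stays there
- rack: low wooden rack fixed to the desk, 112 mm (x) by 236 mm (y), 46 mm tall, three upright slots in a row along its y, 78 mm apart; each is 88 x 38 mm inside (3 mm play round a cartridge), long side along the rack's x, its felt floor 8 mm above the desk. Origin under its centre
- rack_slot0 (a point): centre of the floor of the rack's first (-y)  slot
- rack_slot1 (a point): centre of the floor of the rack's middle slot
- rack_slot2 (a point): centre of the floor of the rack's third (+y) slot
- mouse: black computer mouse, bystander, 105 x 60 x 32 mm, origin under its centre
- mug: blue mug, bystander, 82 mm across, 92 mm tall, origin under its centre
- pen_pot: wooden pot of pens, bystander, 76 mm across, 150 mm tall with the pens, origin under its centre
- stapler: red and black stapler, bystander, 150 x 36 x 57 mm, origin under its centre
- glasses_case: green spectacle case, bystander, 165 x 62 x 42 mm, origin under its centre
- paperweight: green glass paperweight, bystander, 76 mm across, 48 mm tall, origin under its centre
- card_box: small cardboard box, bystander, 100 x 70 x 45 mm, origin under its centre
Things that resemble listed ones, but are neither listed nor needed, are in the scene too. There is more than one size of the blue; the one meant has the size given above.

How it is judged:
On the way, in this order (a step that is already met when the one before it is completed fails the run):
1. the amber cartridge is released: the platform has popped up with it (value of joint platform above 0.022 m and z of amber in the frame of lift above 0.036 m), for 0.2 s.
2. the amber cartridge stands in a slot of the rack, let go (((horizontal distance between amber and rack_slot0 below 0.007 m and z of amber in the frame of rack below 0.013 m and angle between amber's own z axis and vertical below 0.08 rad) or (horizontal distance between amber and rack_slot1 below 0.007 m and z of amber in the frame of rack below 0.013 m and angle between amber's own z axis and vertical below 0.08 rad) or (horizontal distance between amber and rack_slot2 below 0.007 m and z of amber in the frame of rack below 0.013 m and angle between amber's own z axis and vertical below 0.08 rad)) and contact force between the fingers and amber below 0.2 N), for 0.3 s.
At the end, for the whole second after the job is handed in: Amber stands upright on the floor of a rack slot (within 7 mm of its centre, underside under 13 mm high). Blue stands in the dock (within 6 mm of the slot's centre) and the platform stays locked down (joint -3 to 4 mm). Both at rest; grey moved less than 12 mm (((horizontal distance between amber and rack_slot0 below 0.007 m and z of amber in the frame of rack below 0.013 m and angle between amber's own z axis and vertical below 0.08 rad) or (horizontal distance between amber and rack_slot1 below 0.007 m and z of amber in the frame of rack below 0.013 m and angle between amber's own z axis and vertical below 0.08 rad) or (horizontal distance between amber and rack_slot2 below 0.007 m and z of amber in the frame of rack below 0.013 m and angle between amber's own z axis and vertical below 0.08 rad)) and value of joint platform between -0.003 and 0.004 m and horizontal distance between blue and slot_mouth below 0.006 m and z of blue in the frame of lift below 0.02 m and angle between blue's own z axis and vertical below 0.06 rad and linear speed of each of amber, blue below 0.02 m/s and distance of grey from where it was at the start of the episode below 0.012 m); the robot touches nothing.
It fails at once if a cartridge is pressed or rammed in the dock with more than 30 N (contact force between any of amber, blue and lift above 30 N or contact force between any of amber, blue and dock above 30 N).
It fails at once if the robot presses on the dock with more than 30 N (contact force between any of the fingers, the arm and dock above 30 N).
It fails at once if a cartridge is dropped or rammed into the rack (more than 60 N) (contact force between any of amber, blue and rack above 60 N).
It fails at once if a cartridge is tipped over (more than 30 degrees) (angle between any of amber, blue, grey's own z axis and vertical above 0.52 rad).
It fails at once if the grey cartridge or another thing on the desk is disturbed (moved by more than 20 mm) (distance of any of grey, mouse, mug, pen_pot, stapler, glasses_case, paperweight, card_box from where it was at the start of the episode above 0.02 m).
It also fails if it takes over 72 s, if anything falls off the work surface, if the arm or the gripper's body presses on something with over 40 N, if the wrist force passes 120 N, or if a joint passes its speed limit or range.

## Robot

A 6-joint arm with a two-finger parallel gripper is mounted at the origin on the work surface. World frame = base frame: x ahead of the robot, y to its left, z up, the work surface at z = 0. Lengths are in m, angles in rad, forces in N, time in s.
With the tool pointing down it reaches from about 0.325 to 0.9 m from the base axis. Payload 6.1 kg.
Tool frame: the origin (TCP) lies midway between the tips of the shut fingers; the grasp point (between the pads) lies r.grip_point_offset behind it (r.grip_point_offset is the distance from the TCP to the grasp point, in m); z points along the fingers, y is the line along which they close (so a half turn about z gives the same grasp; the last joint's range is limited). The gripper opens to 87 mm and grips with 3 to 60 N. Pads are 19 mm wide; open, the fingers measure 117 mm over their backs; the gripper's body (75 mm by 190 mm) begins 51 mm behind the grasp point.
Start: joints at [-1.391, 0.22, 1.526, -0, 1.395, -0.126], TCP at [0.188, -0.596, 0.191] pointing down, gripper open.
Joint ranges: [-2.98, 2.98], [-0.91, 2.08], [0.09, 2.57], [-1.24, 4.39], [0.2, 2.65], [-2.68, 2.68]. Speed limits (rad/s): [2.57, 2.57, 3.01, 3.14, 3.14, 3.14].

## Interface

Orientations are given as a 3x3 rotation matrix whose columns are the frame's x, y, z axes.
In Python, from cell import telemetry, cams, workorder, r gives the robot as it stands.
- The arm moves only by the tool arm_command, never from a script. Its argument "motion" is a list of rows, each a list of 7 numbers: the shift along the tool's x, y, z in m, then the turn, a rotation vector about the tool's x, y, z in rad, then the finger opening in m, from 0 to 0.087. A call has 1 to 12 rows; each row shifts and turns the commanded pose from where the row before left it, along the tool's axes as they then stand; what a row does not reach is not made up. A row lasts 1/12 s, in which the tool goes at most 41.7 mm and 7.16 degrees, less where a joint would pass 70% of its speed; a pose out of reach is approached as far as the arm can. A call is refused whole if a number of a shift passes 0.0417 or a number of a turn 0.125, either way. A call with a gripper value outside its range is refused whole. The fingers move at their own pace and stop on an object; "squeeze" is the grip in N (left out, the last holds). Time passes only in rows, so rows that do not move let the fingers close. It gives the time, the measured TCP pose, the force, the opening and the grip force at its end, in the units of the state.
- telemetry.get_obs(): the state, without advancing time (a new reading comes with each control period).
- cams.camera(name): name is "side" or "top"; returns the picture (420x560x3 uint8, red, green, blue); there is no depth.
- cams.camera_model(name): a dict with "fovy" (degrees; the focal length in pixels is half the picture's height over the tangent of half this angle, whatever the lens; pixels are square), "cx", "cy" (the principal point, pixels), "cam_to_world" (4x4, takes a point from camera to world coordinates). Camera axes: x right, y down, z forward; pixel columns grow to the right and rows downward; lengths in m; the calibration is good to about 2 mm. A picture is of the moment at which its call begins. camera_model takes no time and is no camera call.
- workorder.hand_in(): hands the job in; it is judged then, once.
Trained networks look in the newest picture that a camera, given by its name, has taken for a name from the list of things; names that differ only in an ending like _2 or _b are one class to them, and where a whole thing is asked for, a point or a joint stands for the part that bears it (a point fixed in the world has none). Each returns a list of dicts, best first, with "conf" (0 to 1); they miss things now and then, are a little off and sometimes report something else, mostly with a low value. They report only what shows in the picture. A call takes as long as a camera call. They do not tell look-alikes from the thing itself.
- cams.search_frame(name, camera): "bbox" ([left, top, right, bottom] in pixels, round what is visible of it).
- cams.outline_of(name, camera): "pixels" (420x560 bool, what is visible of it) and "bbox" ([left, top, right, bottom] in pixels, round what is visible of it).
The state is a dict: "time_s": time; "joint_positions": joint angles; "dq": joint speeds; "joint_efforts": joint torques, N m; "ee_pos": TCP position; "eef_rot": TCP orientation; "ft_force": force on the tool from outside, world axes, zero at the start; "ft_torque": the same for the moment, N m; "width": finger opening in m; "finger_force": force on a finger pad.
Only numpy, scipy, OpenCV 4.12 (cv2) and the standard library are available. Lean on these libraries where they do the work, as an engineer would, in place of code of your own. Each camera call takes 0.05 s, during which the arm holds its last target. There are 200 camera calls.

## Working session

There is one attempt and no reset: what is moved stays moved. The work goes in short steps, Python scripts to look and compute and a tool call to move; the robot and the scene stay as the last step left them, time stands still between calls to the robot, and variables do not carry over. Pictures are saved under pics/ and viewed, at most 10 in all, crops included, and the job is handed in when it is done.

Besides the shell and the picture viewer there is one more tool, called after "Emit:" as name([rows], argument=value, ...), one row to a line, values as JSON. arm_command: Moves the arm, as the interface text tells. Its arguments: {"type":"object","properties":{"motion":{"type":"array","items":{"type":"array","items":{"type":"number"}}},"squeeze":{"type":"number"}},"required":["motion"]}

```bash
mkdir -p pics; ls
python3 - <<'E'
from cell import telemetry,cams,r
import cv2,numpy as np
o=telemetry.get_obs(); print({k:np.round(v,3).tolist() for k,v in o.items()}); print(r.grip_point_offset)
for c in("top","side"):
    im=cams.camera(c); cv2.imwrite(f"pics/{c}0.png",im[:,:,::-1]); m=cams.camera_model(c); print(c,m)
    for n in("dock","amber","blue","grey","rack"):
        print(n,[(np.round(d["bbox"]).tolist(),round(d["conf"],2)) for d in cams.search_frame(n,c)])
E
```

```text
pics
{'time_s': 0.0, 'joint_positions': [-1.391, 0.221, 1.528, -0.0, 1.395, -0.126], 'dq': [0.001, 0.002, -0.0, 0.0, -0.003, 0.0], 'joint_efforts': [0.002, -49.461, -38.738, 0.07, 0.057, -0.0], 'ee_pos': [0.188, -0.595, 0.19], 'eef_rot': [[0.954, 0.301, -0.0], [0.301, -0.954, 0.002], [0.0, -0.002, -1.0]], 'ft_force': [0.38, -0.384, 0.43], 'ft_torque': [-0.029, 0.014, -0.032], 'finger_force': 0.0, 'width': 0.087}
0.0187
top {'fovy': 49.22734725092841, 'cx': 274.23181780270806, 'cy': 208.4460096540879, 'cam_to_world': array([[-0.0155792 , -0.99823347,  0.05733429,  0.49206819],
       [-0.99978959,  0.01631746,  0.01243077, -0.0061223 ],
       [-0.01334436, -0.05712857, -0.99827764,  1.32213353],
       [ 0.        ,  0.        ,  0.        ,  1.        ]])}
dock [([329.0, 199.0, 363.0, 257.0], 0.62)]
amber [([340.0, 218.0, 359.0, 249.0], 0.76), ([332.0, 198.0, 362.0, 255.0], 0.66)]
blue [([188.0, 275.0, 236.0, 307.0], 0.74), ([268.0, 255.0, 294.0, 302.0], 0.64), ([216.0, 214.0, 233.0, 242.0], 0.63), ([266.0, 129.0, 298.0, 168.0], 0.59)]
grey [([156.0, 208.0, 181.0, 242.0], 0.73), ([339.0, 216.0, 359.0, 251.0], 0.66), ([265.0, 131.0, 299.0, 165.0], 0.31)]
rack [([156.0, 205.0, 244.0, 248.0], 0.94)]
side {'fovy': 53.94034474551052, 'cx': 278.8736858972894, 'cy': 209.96097242556937, 'cam_to_world': array([[-0.99613547, -0.06620254,  0.05771778,  0.50126452],
       [-0.08671888,  0.63714391, -0.76585082,  0.84581042],
       [ 0.01392674, -0.76789639, -0.64042266,  0.80388789],
       [ 0.        ,  0.        ,  0.        ,  1.        ]])}
dock [([277.0, 157.0, 330.0, 203.0], 0.89), ([198.0, 352.0, 263.0, 420.0], 0.42)]
amber [([292.0, 164.0, 322.0, 173.0], 0.69)]
blue [([278.0, 242.0, 313.0, 272.0], 0.89), ([324.0, 197.0, 372.0, 246.0], 0.67), ([256.0, 261.0, 321.0, 353.0], 0.39)]
grey [([267.0, 291.0, 302.0, 326.0], 0.69)]
rack []
```

Run:
```python
import cv2,numpy as np
a=cv2.imread("pics/top0.png")[180:320,140:380];b=cv2.imread("pics/side0.png")[130:360,230:400]
a=cv2.resize(a,None,fx=2.3,fy=2.3,interpolation=2); b=cv2.resize(b,None,fx=1.4,fy=1.4,interpolation=2)
a=cv2.resize(cv2.imread("pics/top0.png")[190:310,140:380],(800,400),interpolation=2)
cv2.imwrite("pics/topc.png",a)
```

```text
(no output)
```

View pics/side0.png

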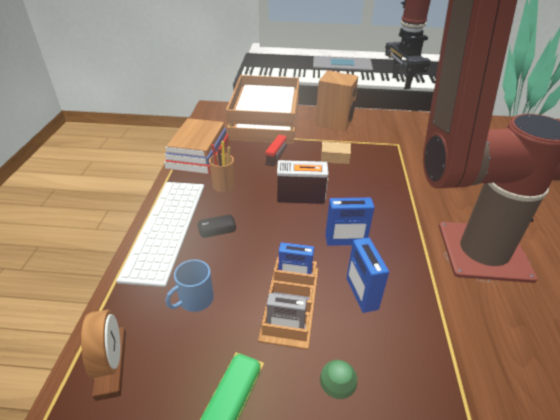

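View pics/top0.png

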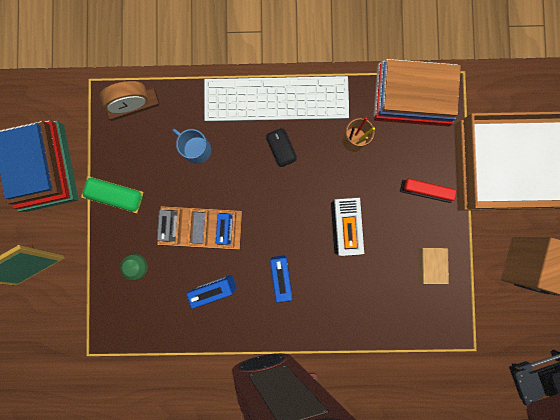

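View pics/topc.png

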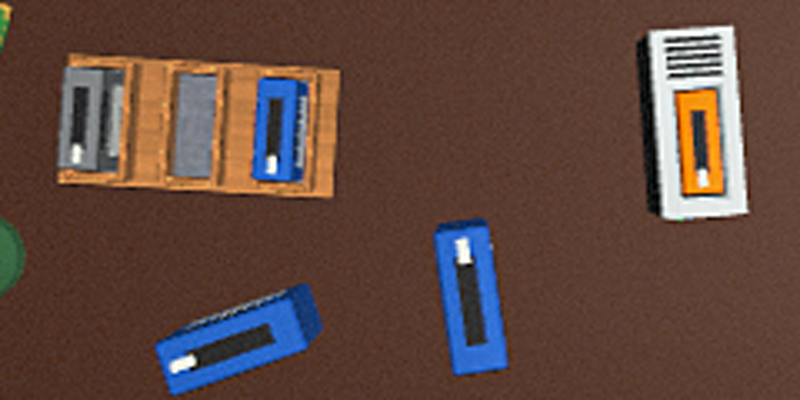

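The pictures show the dock at top-camera px (348,227) with amber in its slot and the vents toward +x. The rack is at (200,228): grey is on the left (+y), the middle slot is empty, and the small blue is on the right (-y) at (224,228). The two free-standing blues are larger decoys.

```bash
cat > h.py <<'E'
import numpy as np,cv2
from cell import telemetry,cams,r
def ray(cam,uv):
    m=cams.camera_model(cam);f=210/np.tan(np.radians(m["fovy"])/2);T=m["cam_to_world"]
    uv=np.atleast_2d(uv).astype(float)
    d=np.c_[(uv[:,0]-m["cx"])/f,(uv[:,1]-m["cy"])/f,np.ones(len(uv))]@T[:3,:3].T
    return T[:3,3],d
def plane(cam,uv,z):
    o,d=ray(cam,uv); return (o+d*((z-o[2])/d[:,2])[:,None])[:,:2]
def proj(cam,P):
    m=cams.camera_model(cam);f=210/np.tan(np.radians(m["fovy"])/2);T=m["cam_to_world"]
    q=(np.atleast_2d(P)-T[:3,3])@T[:3,:3]; return np.c_[q[:,0]/q[:,2]*f+m["cx"],q[:,1]/q[:,2]*f+m["cy"]]
def face(im,lo,hi,box,cam,z,show=None):
    "rectangle (world, at height z) of the biggest HSV blob in box; upsampled for subpixel edges"
    x0,y0,x1,y1=box;s=6
    c=cv2.resize(im[y0:y1,x0:x1],None,fx=s,fy=s,interpolation=cv2.INTER_CUBIC)
    k=cv2.inRange(cv2.cvtColor(c,cv2.COLOR_RGB2HSV),lo,hi)
    cs=max(cv2.findContours(k,cv2.RETR_EXTERNAL,2)[0],key=cv2.contourArea)[:,0]
    W=plane(cam,(cs+.5)/s-.5+[x0,y0],z)
    (c0,sz,a)=cv2.minAreaRect((W*1000).astype(np.float32)); b=cv2.boxPoints((c0,sz,a))
    e=[b[1]-b[0],b[2]-b[1]];e=max(e,key=np.linalg.norm); e=e*np.sign(e[0])
    return np.round(c0,1),np.round(sz,1),round(float(np.arctan2(e[1],e[0])),3)
E
python3 - <<'E'
from h import *
im=cv2.imread("pics/top0.png")[:,:,::-1].copy(); h=cv2.cvtColor(im,cv2.COLOR_RGB2HSV)
for n,p in dict(amber=(344,245),amberlab=(350,232),plate=(340,245),blue=(221,235),blueside=(231,235),felt=(198,228),wood=(211,228)).items(): print(n,h[p[1],p[0]])
print("amber",face(im,(8,120,120),(25,255,255),(325,190,370,262),"top",.114))
print("plate",face(im,(0,0,130),(180,70,255),(325,190,370,262),"top",.115))
print("blue",face(im,(105,150,150),(125,255,255),(212,205,246,250),"top",.108))
print("felt",face(im,(0,0,80),(180,80,255),(188,205,212,250),"top",.008))
print("rack",face(im,(5,90,110),(20,255,255),(150,200,246,252),"top",.046))
for n in("rack","dock","blue","amber"):
  o=cams.outline_of(n,"top")
  for q in o:
    if q["conf"]>.5: print(n,q["conf"],q["bbox"])
E
```

```text
amber [ 10  82 158]
amberlab [107  67  53]
plate [ 84   6 231]
blue [ 0 26 40]
blueside [  6  68 138]
felt [116  26 138]
wood [ 13 161 199]
amber (array([ 495.8, -187.4]), array([82.6, 32.9]), 0.047)
plate (array([ 511.5, -186.9]), array([151.2,  68.7]), 0.051)
blue (array([511.1, 147.9]), array([31.3, 80. ]), -0.07)
felt (array([517.3, 230. ]), array([33.6, 89.2]), -0.073)
rack (array([516.2, 219.5]), array([231.8, 110.2]), 1.498)
rack 0.67 [156.5, 205.0, 242.3, 248.5]
dock 0.8 [328.5, 199.3, 362.5, 253.6]
blue 0.96 [268.8, 253.6, 291.7, 306.0]
blue 0.71 [218.1, 214.4, 233.1, 242.4]
blue 0.56 [187.4, 276.0, 236.4, 308.3]
amber 0.57 [341.4, 217.3, 359.6, 250.7]
```

```bash
cat >> h.py <<'E'
def plan(x,y,z,yaw,n,w,p0=None,R0=None):
    "rows of tool shifts/turn from the measured pose (or p0,R0) to a tool-down pose"
    o=telemetry.get_obs(); p=np.array(o["ee_pos"] if p0 is None else p0); R=np.array(o["eef_rot"] if R0 is None else R0)
    from scipy.spatial.transform import Rotation as Q
    Rt=np.array([[np.cos(yaw),np.sin(yaw),0],[np.sin(yaw),-np.cos(yaw),0],[0,0,-1]])
    t=(Q.from_matrix(R).inv()*Q.from_matrix(Rt)).as_rotvec(); d=(np.array([x,y,z])-p)/n
    for i in range(n):
        print(np.r_[np.round(R.T@d,4),np.round(t/n,4),w].tolist(),end=",\n"); R=R@Q.from_rotvec(t/n).as_matrix()
def st(): 
    o=telemetry.get_obs(); R=o["eef_rot"]; print("t",round(o["time_s"],2),"p",np.round(o["ee_pos"],4),"yaw",round(float(np.arctan2(R[1][0],R[0][0])),3),"tilt",np.round([R[0][2],R[1][2]],3),"F",np.round(o["ft_force"],1),"w",round(float(o["width"]),4),"ff",np.round(o["finger_force"],1))
E
python3 - <<'E'
from h import *
plan(.4958,-.1874,.150,.049+np.pi/2,14,0)
im={c:cv2.imread(f"pics/{c}0.png") for c in("top","side")}
xs=np.arange(.44,.60,.0005);ys=np.arange(.35,.09,-.0005) 
# rectified at z=.046: columns = -y, rows = -x
Y,X=np.meshgrid(ys,xs[::-1]);out=[]
for c in im:
    q=proj(c,np.c_[X.ravel(),Y.ravel(),np.full(X.size,.046)]).astype(np.float32).reshape(*X.shape,2)
    out.append(cv2.remap(im[c],q[...,0],q[...,1],cv2.INTER_CUBIC))
v=np.vstack(out)
for k in range(0,520,40):cv2.line(v,(k,0),(k,5),(255,255,255));
v=v[:600]
cv2.imwrite("pics/rect.png",v);print(v.shape)
E
```

```text
[0.0297, -0.0212, 0.0029, 0.0, 0.0, -0.0939, 0.0],
[0.0316, -0.0183, 0.0029, 0.0, 0.0, -0.0939, 0.0],
[0.0332, -0.0153, 0.0029, 0.0, 0.0, -0.0939, 0.0],
[0.0345, -0.0121, 0.0029, 0.0, 0.0, -0.0939, 0.0],
[0.0355, -0.0088, 0.0029, 0.0, 0.0, -0.0939, 0.0],
[0.0361, -0.0055, 0.0029, 0.0, 0.0, -0.0939, 0.0],
[0.0365, -0.0021, 0.0029, 0.0, 0.0, -0.0939, 0.0],
[0.0365, 0.0014, 0.0029, 0.0, 0.0, -0.0939, 0.0],
[0.0362, 0.0048, 0.0029, 0.0, 0.0, -0.0939, 0.0],
[0.0356, 0.0082, 0.0029, 0.0, 0.0, -0.0939, 0.0],
[0.0347, 0.0115, 0.0029, 0.0, 0.0, -0.0939, 0.0],
[0.0335, 0.0147, 0.0029, 0.0, 0.0, -0.0939, 0.0],
[0.0319, 0.0177, 0.0029, 0.0, 0.0, -0.0939, 0.0],
[0.0301, 0.0206, 0.0029, 0.0, 0.0, -0.0939, 0.0],
(600, 520, 3)
```

View pics/rect.png

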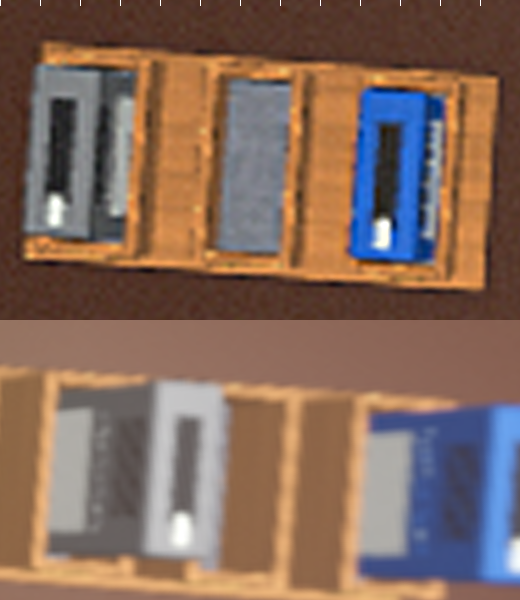

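The rectified view shows the rack tilted about -0.07 rad. Blue's top is at about col 389, row 175 and grey's at about col 63, row 153, so the middle slot is near (0.516, 0.2255). Next I'll move above the amber cartridge.

Emit:
arm_command([
  [0.0297,-0.0212,0.003,0,0,-0.094,0],
  [0.0316,-0.0183,0.003,0,0,-0.094,0],
  [0.0332,-0.0153,0.003,0,0,-0.094,0],
  [0.0345,-0.0121,0.003,0,0,-0.094,0],
  [0.0355,-0.0088,0.003,0,0,-0.094,0],
  [0.0361,-0.0055,0.003,0,0,-0.094,0],
  [0.0365,-0.0021,0.003,0,0,-0.094,0],
  [0.0365,0.0014,0.003,0,0,-0.094,0],
  [0.0362,0.0048,0.003,0,0,-0.094,0],
  [0.0356,0.0082,0.003,0,0,-0.094,0],
  [0.0347,0.0115,0.003,0,0,-0.094,0],
  [0.0335,0.0147,0.003,0,0,-0.094,0],
], squeeze=20)

```text
time_s: 1.8
ee_pos: [0.4527, -0.2441, 0.1551]
eef_rot: [[0.132, 0.991, 0.001], [0.991, -0.132, -0.0], [-0.0, 0.001, -1.0]]
ft_force: [0.6, -0.1, -0.4]
width: 0.0151
finger_force: 0.0
```

Emit:
arm_command([
  [0.0319,0.0177,0.003,0,0,-0.094,0],
  [0.0301,0.0206,0.003,0,0,-0.094,0],
  [0,0,0,0,0,0,0],
  [0,0,0,0,0,0,0],
])

```text
time_s: 2.13
ee_pos: [0.4962, -0.1855, 0.1486]
eef_rot: [[-0.054, 0.999, -0.0], [0.999, 0.054, 0.0], [0.0, -0.0, -1.0]]
ft_force: [-0.0, -0.9, 0.1]
width: 0.0009
finger_force: 0.0
```

Run:
```python
from h import *
st(); plan(.4958,-.1874,.122,.049+np.pi/2,2,0)
im=np.hstack([cams.camera("side")[100:220,250:370],cams.camera("top")[170:290,290:410]])
cv2.imwrite("pics/press.png",cv2.resize(im,None,fx=3.2,fy=3.2,interpolation=2)[:,:,::-1])
```

```text
t 2.13 p [ 0.4962 -0.1855  0.1486] yaw 1.625 tilt [-0.  0.] F [-0.  -0.9  0.1] w 0.0009 ff 0.0
[-0.0009, -0.0002, 0.0133, -0.0002, -0.0001, 0.0027, 0.0],
[-0.0009, -0.0002, 0.0133, -0.0002, -0.0001, 0.0027, 0.0],
```

View pics/press.png

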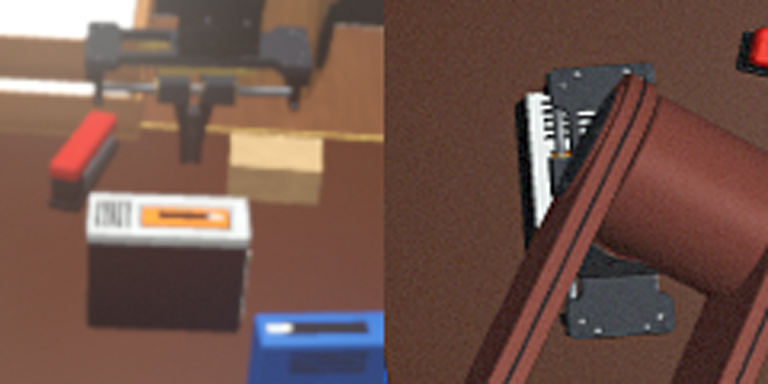

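The side view shows the shut fingers in the air right above the orange top face, at crop px (190,160). I'll descend gently from here.

Emit:
arm_command([
  [-0.001,0,0.01,0,0,0,0],
  [-0.0008,0,0.01,0,0,0,0],
  [0,0,0.01,0,0,0,0],
  [0,0,0,0,0,0,0],
  [0,0,0,0,0,0,0],
])

```text
time_s: 2.65
ee_pos: [0.4944, -0.1891, 0.1173]
eef_rot: [[-0.05, 0.999, -0.003], [0.999, 0.05, 0.001], [0.002, -0.002, -1.0]]
ft_force: [0.3, 1.0, -0.1]
width: 0.0002
finger_force: 0.0
```

Emit:
arm_command([
  [0,0,0.002,0,0,0,0],
  [0,0,0.002,0,0,0,0],
  [0,0,0.002,0,0,0,0],
  [0,0,0,0,0,0,0],
])

```text
time_s: 2.98
ee_pos: [0.4956, -0.189, 0.1127]
eef_rot: [[-0.051, 0.999, -0.0], [0.999, 0.051, 0.0], [0.0, -0.0, -1.0]]
ft_force: [-0.4, -0.7, -0.6]
width: 0.0002
finger_force: 0.0
```

Emit:
arm_command([
  [0,0,0.0015,0,0,0,0],
  [0,0,0.0015,0,0,0,0],
  [0,0,0,0,0,0,0],
])

```text
time_s: 3.23
ee_pos: [0.4955, -0.1889, 0.1096]
eef_rot: [[-0.051, 0.999, -0.0], [0.999, 0.051, 0.0], [0.0, -0.0, -1.0]]
ft_force: [-0.4, 0.7, 0.1]
width: 0.0007
finger_force: 0.0
```

Emit:
arm_command([
  [0,0,0.001,0,0,0,0],
  [0,0,0.001,0,0,0,0],
  [0,0,0,0,0,0,0],
])

```text
time_s: 3.48
ee_pos: [0.4955, -0.189, 0.1076]
eef_rot: [[-0.051, 0.999, -0.0], [0.999, 0.051, 0.0], [0.0, -0.0, -1.0]]
ft_force: [-0.7, -0.2, 1.0]
width: 0.0004
finger_force: 0.0
```

Emit:
arm_command([
  [0,0,0.001,0,0,0,0],
  [0,0,0.001,0,0,0,0],
  [0,0,0,0,0,0,0],
])

```text
time_s: 3.73
ee_pos: [0.4955, -0.189, 0.1056]
eef_rot: [[-0.051, 0.999, -0.0], [0.999, 0.051, 0.0], [0.0, -0.0, -1.0]]
ft_force: [-0.5, 0.1, -0.2]
width: 0.0002
finger_force: 0.0
```

Run:
```python
from h import *
st()
im=cams.camera("side")[120:220,250:350]
cv2.imwrite("pics/press2.png",cv2.resize(im,None,fx=5,fy=5,interpolation=2)[:,:,::-1])
st()
```

```text
t 3.73 p [ 0.4955 -0.189   0.1056] yaw 1.622 tilt [-0.  0.] F [-0.5  0.1 -0.2] w 0.0002 ff 0.0
t 3.78 p [ 0.4956 -0.189   0.1057] yaw 1.622 tilt [-0.  0.] F [0.3 0.4 0. ] w 0.0003 ff 0.0
```

View pics/press2.png

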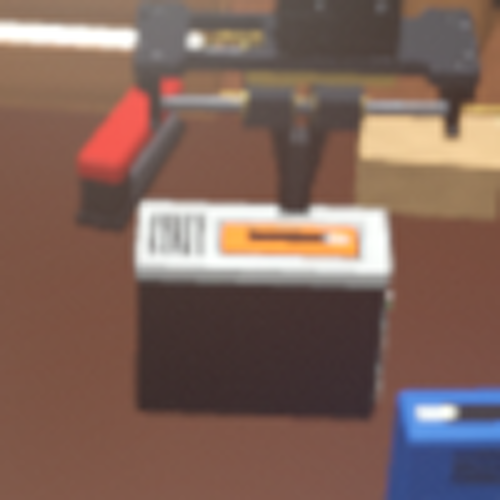

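The fingertip seems to be hidden behind the plate's far edge at crop px (293,212), so it may be behind the dock. I'll cross-check with the side camera.

Run:
```python
from h import *
print("proj tip",proj("side",[.4955,-.189,.1056]),"proj amber",proj("side",[.4958,-.1874,.114]),proj("top",[.4958,-.1874,.114]))
im=cv2.imread("pics/side0.png")[:,:,::-1].copy()
for z in (.105,.114): print("amber side",face(im,(8,120,120),(25,255,255),(272,150,336,182),"side",z))
print("plate side",face(im,(0,0,150),(180,60,255),(272,150,336,180),"side",.115))
it=cv2.imread("pics/top0.png")[:,:,::-1].copy()
print("blue big etc")
print("blue side",face(im,(105,150,150),(125,255,255),(275,238,317,260),"side",.108))
for P in ([.4958,-.1874,.114],[.511,.148,.108]): print(P,proj("side",P))
```

```text
proj tip [[307.42777836 169.09559811]] proj amber [[307.47303777 167.05257307]] [[349.34889289 232.17840416]]
amber side (array([ 495.6, -198.3]), array([81. , 29.2]), 0.056)
amber side (array([ 495.7, -184.8]), array([80. , 28.8]), 0.056)
plate side (array([ 511.6, -182.3]), array([153.8,  82.5]), 0.048)
blue big etc
blue side (array([474.2, 165.2]), array([12.3,  3.9]), 1.261)
[0.4958, -0.1874, 0.114] [[307.47303777 167.05257307]]
[0.511, 0.148, 0.108] [[296.17970825 247.46475017]]
```

```bash
cat >> h.py <<'E'
def tip():
    b=cv2.imread("pics/side0.png")[:,:,::-1].astype(int); a=cams.camera("side"); cv2.imwrite("pics/last_side.png",a[:,:,::-1]); d=np.abs(a.astype(int)-b).sum(2)
    print("expected",proj("side",telemetry.get_obs()["ee_pos"]))
    for r_ in range(140,178): print(r_,d[r_,298:322:2])
E
python3 - <<'E'
from h import *
tip()
E
```

```text
expected [[307.40549238 169.04979116]]
140 [ 93  96 136 146 177 122  67  84 188 166 167 168]
141 [ 40  62  74  76  87  52  52  41 109 115 118 152]
142 [20 65 67 64 62 43 32 32 70 76 72 79]
143 [25 65 64 70 67 47 19 47 68 67 70 69]
144 [32 68 66 65 67 45 16 63 69 67 68 68]
145 [26 45 46 67 76 43 32 73 70 63 56 57]
146 [17 23 20 65 82 42 48 83 80 40 28 27]
147 [10 12 17 58 92 43 49 80 88 20  9 13]
148 [13 10 12 49 88 49 45 85 86 16  9  7]
149 [10  8 13 41 91 76 75 88 65 12  9  7]
150 [12  9 13 39 89 78 76 95 57  9  9 12]
151 [12 12 11 28 92 80 79 93 46  9  7  6]
152 [ 9 11 12 22 91 76 78 89 27  6  4  7]
153 [ 9  9 11 15 88 79 77 90 20  7 10  7]
154 [ 9  9  9 14 83 77 79 84 11  7  6  7]
155 [ 8 10  9 12 81 78 80 78  9  7  7  3]
156 [ 7  6 10 10 78 81 83 63 11  8 11  6]
157 [ 9  9  6 13 85 80 81 45  8  7  4  4]
158 [ 8  8  6 14 88 81 89 40  7  9  9  4]
159 [10  8  8 11 87 76 90 38  6  8  3  5]
160 [  3   2   4  11 177 149 154  46   5   6   6   3]
161 [  2   1   0  11 337 360 363  66   0   1   2   0]
162 [  0   0   2   9 258 304 326  46   1   0   0   1]
163 [  1   0   0   4 102 113 116  21   0   1   0   0]
164 [ 0  0  0  2 13 12 14  2  0  2  1  0]
165 [1 1 0 0 1 1 1 0 0 1 1 0]
166 [2 4 2 6 4 4 1 3 0 1 0 1]
167 [4 5 7 1 3 6 7 2 2 1 1 0]
168 [2 3 6 2 2 2 2 3 1 1 1 0]
169 [0 2 3 2 4 3 3 0 2 4 1 0]
170 [1 0 3 0 1 1 1 2 1 1 0 1]
171 [0 3 0 0 1 0 0 1 0 0 0 0]
172 [1 1 2 1 1 1 1 0 3 0 1 2]
173 [0 0 2 0 1 0 1 1 1 0 0 0]
174 [0 1 0 0 0 0 0 1 1 0 0 1]
175 [1 0 0 1 0 1 1 1 0 0 2 0]
176 [3 2 4 0 2 3 2 2 1 2 1 0]
177 [6 6 4 8 3 2 6 1 5 4 2 3]
```

Emit:
arm_command([
  [0,0,-0.012,0,0,0,0],
  [0,0,-0.012,0,0,0,0],
  [0,0,-0.006,0,0,0,0],
  [0,0,0,0,0,0,0],
  [0,0,0,0,0,0,0],
])

```text
time_s: 4.25
ee_pos: [0.4964, -0.1894, 0.1371]
eef_rot: [[-0.051, 0.999, 0.002], [0.999, 0.051, -0.001], [-0.001, 0.002, -1.0]]
ft_force: [-0.2, -0.6, -0.5]
width: 0.0007
finger_force: 0.0
```

Run:
```python
from h import *
tip();st()
```

```text
expected [[307.90661998 160.42072147]]
140 [ 13  13  10  67 208 209 214 224 218  24  11   7]
141 [ 15  15  11  29 107 102 100 109 105  17   9   9]
142 [13 14 16 19 78 78 73 87 59 15 10 12]
143 [14 16 13 20 75 78 71 87 44 14 12 13]
144 [10 17 13 17 73 82 75 86 31 13 11 15]
145 [15 14 14 14 68 81 74 84 23 11 10 11]
146 [15 16 15 12 62 79 78 80 18 11 12  9]
147 [12 12 16 15 65 79 77 69 14  9  9 12]
148 [16 13 14 16 65 83 79 60 16 10 10 11]
149 [15 11 14 14 72 80 83 53 14 12 12  9]
150 [12 16 12 16 75 78 80 56 13 11 13 12]
151 [14 11 15 13 73 79 83 57 12  9 11 10]
152 [12 14 14 12 66 78 79 48  8 10  6  9]
153 [14 12 14 13 49 53 64 34 12  8 11 13]
154 [13 13  8 11 25 22 33 19  8  8 10 11]
155 [13 11 14 11 10 11 14 11 11 10 13  8]
156 [10 10 13 15  7 12  9 11  9 12 11  6]
157 [12 12  6 12 11 13  9 12  9  7  7  3]
158 [ 9 10 10 10 11  8 10  9  8  9 11  7]
159 [11 10 11  8 11  8 13  8  7 12  5  7]
160 [ 5  5  6  7  9 10  6  7  5  6  8  7]
161 [1 4 4 5 3 4 3 5 4 4 6 2]
162 [3 3 3 3 3 3 3 3 3 3 3 3]
163 [3 3 3 3 5 4 3 3 3 3 3 3]
164 [3 5 3 6 3 2 3 4 3 2 3 3]
165 [4 5 5 5 6 5 4 4 3 4 4 3]
166 [3 6 5 8 5 7 6 5 3 3 2 2]
167 [6 7 8 7 6 8 7 3 6 3 3 3]
168 [4 7 8 4 4 5 3 7 4 1 2 2]
169 [3 5 3 3 5 4 4 4 3 5 2 1]
170 [5 3 5 3 4 2 3 4 3 3 3 3]
171 [4 3 3 4 3 3 3 3 4 4 3 3]
172 [3 4 2 2 3 3 3 3 1 3 4 3]
173 [3 3 1 3 3 3 3 3 2 3 3 3]
174 [3 5 4 3 3 5 4 4 4 3 3 2]
175 [2 4 2 4 3 3 6 4 3 1 1 4]
176 [5 5 4 2 7 6 4 3 0 3 1 5]
177 [ 7 11  4  8  4  5  8  4  6  6  4  6]
t 4.3 p [ 0.4959 -0.1892  0.1363] yaw 1.622 tilt [ 0.001 -0.   ] F [ 0.2 -0.6 -1.2] w 0.0002 ff 0.0
```

The diff shows the fingertip in front of the white plate, about 7 px higher than expected. So the tip sits roughly 25–30 mm above the reported TCP and hadn't reached the cartridge. I'll keep feeling downward.

Emit:
arm_command([
  [0,0,0.012,0,0,0,0],
  [0,0,0.012,0,0,0,0],
  [0,0,0.01,0,0,0,0],
  [0,0,0.003,0,0,0,0],
  [0,0,0.003,0,0,0,0],
  [0,0,0.002,0,0,0,0],
  [0,0,0,0,0,0,0],
])

```text
time_s: 4.88
ee_pos: [0.4954, -0.1889, 0.0933]
eef_rot: [[-0.051, 0.999, -0.001], [0.999, 0.051, 0.0], [0.0, -0.001, -1.0]]
ft_force: [0.3, -0.2, -0.2]
width: 0.0008
finger_force: 0.0
```

Emit:
arm_command([
  [0,0,0.0015,0,0,0,0],
  [0,0,0.0015,0,0,0,0],
  [0,0,0,0,0,0,0],
])

```text
time_s: 5.13
ee_pos: [0.4958, -0.1891, 0.0909]
eef_rot: [[-0.051, 0.999, 0.0], [0.999, 0.051, -0.0], [-0.0, 0.0, -1.0]]
ft_force: [0.6, 0.2, -1.0]
width: 0.0005
finger_force: 0.0
```

Emit:
arm_command([
  [0,0,0.0015,0,0,0,0],
  [0,0,0.0015,0,0,0,0],
  [0,0,0,0,0,0,0],
])

```text
time_s: 5.38
ee_pos: [0.4955, -0.1889, 0.0876]
eef_rot: [[-0.051, 0.999, -0.0], [0.999, 0.051, 0.0], [0.0, -0.0, -1.0]]
ft_force: [-0.2, -0.7, 0.6]
width: 0.0005
finger_force: 0.0
```

Emit:
arm_command([
  [0,0,0.0015,0,0,0,0],
  [0,0,0.001,0,0,0,0],
  [0,0,0,0,0,0,0],
])

```text
time_s: 5.63
ee_pos: [0.4955, -0.1889, 0.0851]
eef_rot: [[-0.051, 0.999, -0.0], [0.999, 0.051, 0.0], [0.0, -0.0, -1.0]]
ft_force: [-0.1, -0.1, 0.8]
width: 0.0004
finger_force: 0.0
```

Run:
```python
from h import *
st(); cams.camera("side")
a=cams.camera("side"); b=cams.camera("top")
im=np.hstack([a[110:210,260:360],b[170:270,300:400]])
cv2.imwrite("pics/v7.png",cv2.resize(im,None,fx=4,fy=4,interpolation=2)[:,:,::-1])
```

```text
t 5.63 p [ 0.4955 -0.1889  0.0851] yaw 1.622 tilt [-0.  0.] F [-0.1 -0.1  0.8] w 0.0004 ff 0.0
```

View pics/v7.png

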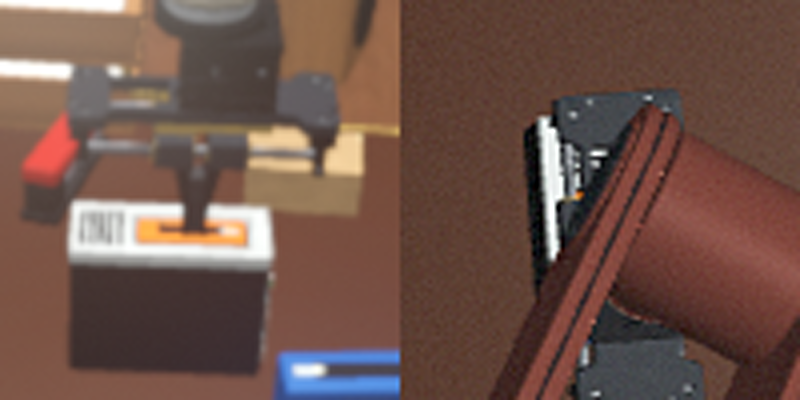

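The tip, at crop px (195,233), now sits right over the middle of the amber face. I'll continue in small steps.

Emit:
arm_command([
  [0,0,0.001,0,0,0,0],
  [0,0,0.001,0,0,0,0],
  [0,0,0,0,0,0,0],
])

```text
time_s: 6.03
ee_pos: [0.4957, -0.1892, 0.0838]
eef_rot: [[-0.051, 0.999, 0.0], [0.999, 0.051, -0.0], [-0.0, 0.0, -1.0]]
ft_force: [-2.0, 0.8, 6.1]
width: 0.0005
finger_force: 2.6
```

Emit:
arm_command([
  [0,0,0.001,0,0,0,0],
  [0,0,0.001,0,0,0,0],
  [0,0,0,0,0,0,0],
])

```text
time_s: 6.28
ee_pos: [0.4958, -0.1892, 0.0819]
eef_rot: [[-0.051, 0.999, 0.0], [0.999, 0.051, -0.0], [-0.0, 0.0, -1.0]]
ft_force: [-2.4, 0.5, 5.7]
width: 0.0007
finger_force: 2.9
```

Emit:
arm_command([
  [0,0,0.001,0,0,0,0],
  [0,0,0.001,0,0,0,0],
  [0,0,0,0,0,0,0],
])

```text
time_s: 6.53
ee_pos: [0.4958, -0.1892, 0.08]
eef_rot: [[-0.051, 0.999, 0.0], [0.999, 0.051, -0.0], [-0.0, 0.0, -1.0]]
ft_force: [-2.4, 0.6, 5.6]
width: 0.0006
finger_force: 3.0
```

Emit:
arm_command([
  [0,0,0.0007,0,0,0,0],
  [0,0,0,0,0,0,0],
])

```text
time_s: 6.7
ee_pos: [0.4958, -0.1892, 0.0794]
eef_rot: [[-0.051, 0.999, 0.0], [0.999, 0.051, -0.0], [-0.0, 0.0, -1.0]]
ft_force: [-2.2, 0.4, 5.8]
width: 0.0004
finger_force: 3.1
```

Emit:
arm_command([
  [0,0,0.0007,0,0,0,0],
  [0,0,0,0,0,0,0],
])

```text
time_s: 6.87
ee_pos: [0.4958, -0.1892, 0.0787]
eef_rot: [[-0.051, 0.999, 0.0], [0.999, 0.051, -0.0], [-0.0, 0.0, -1.0]]
ft_force: [-2.5, 0.3, 5.6]
width: 0.0007
finger_force: 3.1
```

Emit:
arm_command([
  [0,0,0.0005,0,0,0,0],
  [0,0,0,0,0,0,0],
])

```text
time_s: 7.03
ee_pos: [0.4958, -0.1893, 0.0782]
eef_rot: [[-0.051, 0.999, 0.0], [0.999, 0.051, -0.0], [-0.0, 0.0, -1.0]]
ft_force: [-1.9, 0.2, 6.6]
width: 0.0006
finger_force: 3.2
```

Emit:
arm_command([
  [0,0,0.0005,0,0,0,0],
  [0,0,0,0,0,0,0],
])

```text
time_s: 7.2
ee_pos: [0.4958, -0.1892, 0.0777]
eef_rot: [[-0.051, 0.999, 0.0], [0.999, 0.051, -0.0], [-0.0, 0.0, -1.0]]
ft_force: [-2.5, -0.1, 5.8]
width: 0.0005
finger_force: 3.2
```

Emit:
arm_command([
  [0,0,0.0005,0,0,0,0],
  [0,0,0,0,0,0,0],
])

```text
time_s: 7.37
ee_pos: [0.4958, -0.1893, 0.0773]
eef_rot: [[-0.051, 0.999, 0.0], [0.999, 0.051, -0.0], [-0.0, 0.0, -1.0]]
ft_force: [-2.9, 0.2, 7.0]
width: 0.0005
finger_force: 3.6
```

Emit:
arm_command([
  [0,0,-0.003,0,0,0,0],
  [0,0,-0.01,0,0,0,0],
  [0,0,-0.014,0,0,0,0],
  [0,0,-0.014,0,0,0,0],
  [0,0,-0.014,0,0,0,0],
  [0,0,0,0,0,0,0],
  [0,0,0,0,0,0,0],
])

```text
time_s: 7.95
ee_pos: [0.4963, -0.1894, 0.1323]
eef_rot: [[-0.051, 0.999, 0.002], [0.999, 0.051, -0.001], [-0.001, 0.002, -1.0]]
ft_force: [0.0, 0.4, 0.1]
width: 0.0007
finger_force: 0.0
```

Run:
```python
from h import *
st()
a=cams.camera("side"); cv2.imwrite("pics/s8.png",a[:,:,::-1])
print([ (np.round(d["bbox"],1),round(d["conf"],2)) for d in cams.search_frame("amber","side")])
h=cv2.cvtColor(a,cv2.COLOR_RGB2HSV); k=cv2.inRange(h,(8,120,120),(25,255,255))[140:185,285:330]
ys,xs=np.nonzero(k); print(ys.min()+140,ys.max()+140,xs.min()+285,xs.max()+285,len(ys))
```

```text
t 7.95 p [ 0.4963 -0.1894  0.1323] yaw 1.622 tilt [ 0.002 -0.001] F [0.  0.4 0.1] w 0.0007 ff 0.0
[(array([294.9, 157.5, 321.9, 168.1]), 0.92), (array([279.6, 241.8, 312.5, 273.5]), 0.43)]
140 170 294 329 392
```

The amber has popped up: its top rows rose from 164 to 157.5 px. Next I'll turn the gripper across the thickness with the fingers open.

Emit:
arm_command([
  [0,0,0,0,0,0.12,0.087],
  [0,0,0,0,0,0.12,0.087],
  [0,0,0,0,0,0.12,0.087],
  [0,0,0,0,0,0.12,0.087],
  [0,0,0,0,0,0.12,0.087],
  [0,0,0,0,0,0.12,0.087],
  [0,0,0,0,0,0.12,0.087],
  [0,0,0,0,0,0.12,0.087],
  [0,0,0,0,0,0.12,0.087],
  [0,0,0,0,0,0.12,0.087],
  [0,0,0,0,0,0.12,0.087],
  [0,0,0,0,0,0.12,0.087],
])

```text
time_s: 9.05
ee_pos: [0.4948, -0.1885, 0.1299]
eef_rot: [[0.985, 0.175, -0.002], [0.175, -0.985, 0.001], [-0.002, -0.002, -1.0]]
ft_force: [-0.6, 0.0, -0.7]
width: 0.0727
finger_force: 0.0
```

Emit:
arm_command([
  [0,0,0,0,0,0.12,0.087],
  [0,0,0,0,0,0,0.087],
  [0,0,0,0,0,0,0.087],
])

```text
time_s: 9.3
ee_pos: [0.495, -0.1887, 0.1303]
eef_rot: [[0.998, 0.065, -0.002], [0.065, -0.998, 0.001], [-0.002, -0.001, -1.0]]
ft_force: [0.2, -0.1, 0.2]
width: 0.0854
finger_force: 0.0
```

Run:
```python
from h import *
st(); plan(.4958,-.188,.10,.05,4,.087)
a=cams.camera("side"); b=cams.camera("top")
im=np.hstack([a[90:210,250:370],b[150:270,290:410]])
cv2.imwrite("pics/v8.png",cv2.resize(im,None,fx=3.3,fy=3.3,interpolation=2)[:,:,::-1])
```

```text
t 9.3 p [ 0.495  -0.1887  0.1303] yaw 0.065 tilt [-0.002  0.001] F [ 0.2 -0.1  0.2] w 0.0854 ff 0.0
[0.0002, -0.0001, 0.0076, -0.0003, 0.0004, 0.0038, 0.087],
[0.0002, -0.0001, 0.0076, -0.0003, 0.0004, 0.0038, 0.087],
[0.0002, -0.0002, 0.0076, -0.0003, 0.0004, 0.0038, 0.087],
[0.0002, -0.0002, 0.0076, -0.0003, 0.0004, 0.0038, 0.087],
```

View pics/v8.png

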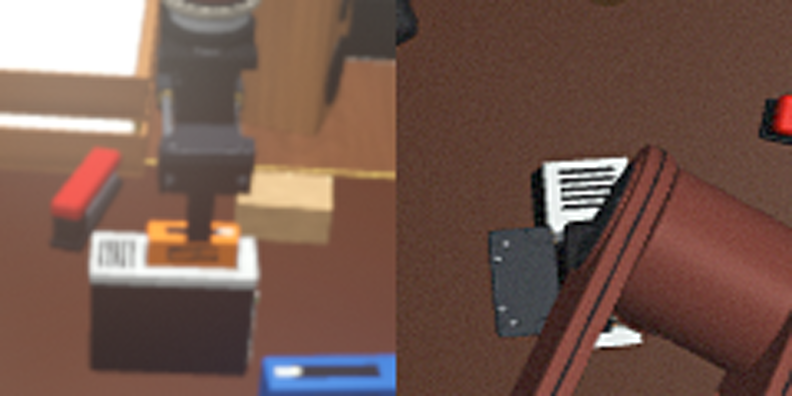

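The side view shows amber standing proud, with the near finger in front of it at crop px (200,240) and slightly to the -x side. The fingers straddle it, so I'll lower and grip.

Emit:
arm_command([
  [0.0003,0,0.01,0,0,0.008,0.087],
  [0.0003,0,0.01,0,0,0.007,0.087],
  [0,0,0.008,0,0,0,0.087],
  [0,0,0.005,0,0,0,0.087],
  [0,0,0.002,0,0,0,0.087],
  [0,0,0,0,0,0,0.087],
  [0,0,0,0,0,0,0.087],
])

```text
time_s: 9.98
ee_pos: [0.4963, -0.189, 0.0964]
eef_rot: [[0.999, 0.047, -0.0], [0.047, -0.999, 0.0], [-0.0, -0.0, -1.0]]
ft_force: [-0.0, 0.1, 0.8]
width: 0.0869
finger_force: 0.0
```

Emit:
arm_command([
  [0,0,0.001,0,0,0,0.06],
  [0,0,0.001,0,0,0,0.05],
  [0,0,0,0,0,0,0.04],
  [0,0,0,0,0,0,0.04],
  [0,0,0,0,0,0,0.04],
  [0,0,0,0,0,0,0.04],
], squeeze=5)

```text
time_s: 10.48
ee_pos: [0.4963, -0.189, 0.0946]
eef_rot: [[0.999, 0.047, 0.0], [0.047, -0.999, -0.0], [0.0, 0.0, -1.0]]
ft_force: [-0.6, 0.3, -0.1]
width: 0.055
finger_force: 0.0
```

Emit:
arm_command([
  [0,0,0,0,0,0,0.034],
  [0,0,0,0,0,0,0.028],
  [0,0,0,0,0,0,0.028],
  [0,0,0,0,0,0,0.028],
  [0,0,0,0,0,0,0.028],
], squeeze=5)

```text
time_s: 10.9
ee_pos: [0.4962, -0.1889, 0.0944]
eef_rot: [[0.999, 0.047, -0.0], [0.047, -0.999, 0.0], [-0.0, -0.0, -1.0]]
ft_force: [-0.1, 0.0, 0.2]
width: 0.032
finger_force: 5.0
```

Emit:
arm_command([
  [0,0,0,0,0,0,0.02],
  [0,0,-0.002,0,0,0,0.02],
  [0,0,-0.005,0,0,0,0.02],
  [0,0,-0.01,0,0,0,0.02],
  [0,0,-0.01,0,0,0,0.02],
  [0,0,-0.01,0,0,0,0.02],
  [0,0,0,0,0,0,0.02],
], squeeze=30)

```text
time_s: 11.48
ee_pos: [0.4979, -0.19, 0.1349]
eef_rot: [[0.999, 0.047, 0.004], [0.047, -0.999, -0.002], [0.004, 0.003, -1.0]]
ft_force: [-1.6, -0.1, -1.9]
width: 0.0316
finger_force: 30.0
```

Emit:
arm_command([
  [0,0,-0.012,0,0,0,0.02],
  [0,0,-0.015,0,0,0,0.02],
  [0,0,-0.015,0,0,0,0.02],
  [0,0,-0.015,0,0,0,0.02],
  [0,0,-0.015,0,0,0,0.02],
  [0,0,-0.015,0,0,0,0.02],
  [0,0,0,0,0,0,0.02],
  [0,0,0,0,0,0,0.02],
])

```text
time_s: 12.15
ee_pos: [0.4968, -0.1893, 0.2195]
eef_rot: [[0.999, 0.047, 0.002], [0.047, -0.999, -0.001], [0.002, 0.001, -1.0]]
ft_force: [-0.2, 0.4, -1.9]
width: 0.0317
finger_force: 30.0
```

Run:
```python
from h import *
st(); plan(.5163,.2255,.21,-.07,14,.02)
for c in("side","top"): a=cams.camera(c);cv2.imwrite(f"pics/{c}9.png",a[:,:,::-1])
im=np.hstack([a[90:210,250:370]])
a=cv2.imread("pics/side9.png")[:,:,::-1].copy()
z=.2355
print(face(a,(8,120,120),(25,255,255),(285,80,335,170),"side",z))
o=[d for d in cams.outline_of("amber","side")][0]; print(o["bbox"],o["conf"])
# amber corners expected if centred under the tool
o=telemetry.get_obs();p=np.array(o["ee_pos"]);R=np.array(o["eef_rot"])
for zt in (.2355,.1355): print(zt,proj("side",[[p[0]+sx*.041*R[0,0]-sy*.016*R[1,0],p[1]+sx*.041*R[1,0]+sy*.016*R[0,0],zt] for sx,sy in((-1,-1),(1,-1),(1,1),(-1,1))]).round(1).tolist())
cv2.imwrite("pics/v9.png",cv2.resize(a[80:220,240:380],None,fx=4,fy=4,interpolation=2)[:,:,::-1])
```

```text
t 12.15 p [ 0.4968 -0.1893  0.2195] yaw 0.047 tilt [ 0.002 -0.001] F [-0.2  0.4 -1.9] w 0.0317 ff 30.0
[0.0028, -0.0295, 0.0006, 0.0001, -0.0001, 0.0083, 0.02],
[0.0025, -0.0296, 0.0007, 0.0001, -0.0001, 0.0083, 0.02],
[0.0023, -0.0296, 0.0007, 0.0001, -0.0001, 0.0083, 0.02],
[0.002, -0.0296, 0.0007, 0.0001, -0.0001, 0.0083, 0.02],
[0.0018, -0.0296, 0.0007, 0.0001, -0.0001, 0.0083, 0.02],
[0.0015, -0.0296, 0.0007, 0.0001, -0.0001, 0.0083, 0.02],
[0.0013, -0.0296, 0.0007, 0.0001, -0.0001, 0.0083, 0.02],
[0.001, -0.0296, 0.0007, 0.0001, -0.0001, 0.0083, 0.02],
[0.0008, -0.0297, 0.0007, 0.0001, -0.0001, 0.0083, 0.02],
[0.0006, -0.0297, 0.0007, 0.0001, -0.0001, 0.0083, 0.02],
[0.0003, -0.0297, 0.0007, 0.0001, -0.0001, 0.0083, 0.02],
[0.0001, -0.0297, 0.0007, 0.0001, -0.0001, 0.0083, 0.02],
[-0.0002, -0.0297, 0.0007, 0.0001, -0.0001, 0.0083, 0.02],
[-0.0004, -0.0297, 0.0007, 0.0001, -0.0001, 0.0083, 0.02],
(array([ 480.5, -166.3]), array([115.2, 215.8]), -1.539)
[295.7, 116.7, 323.5, 152.3] 0.75
0.2355 [[324.5, 128.3], [295.5, 127.4], [295.4, 133.0], [325.0, 133.9]]
0.1355 [[321.7, 158.3], [294.2, 157.4], [294.1, 163.3], [322.1, 164.2]]
```

View pics/v9.png

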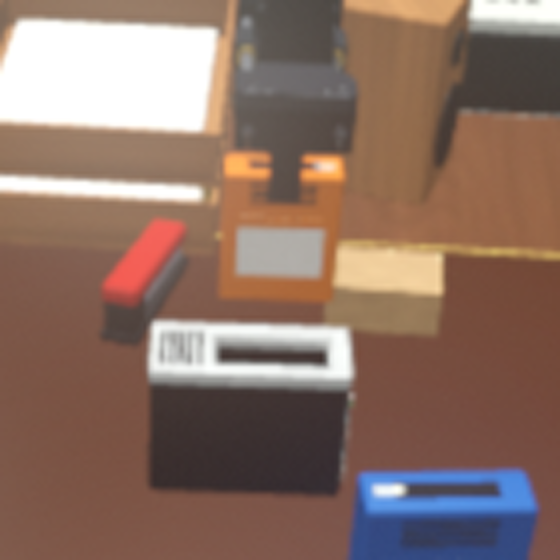

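Amber hangs upright from the gripper at crop px (280,225) and the dock slot is empty. I'll carry it over to the rack.

Emit:
arm_command([
  [0.0028,-0.0295,0.0006,0,0,0.0083,0.02],
  [0.0025,-0.0296,0.0007,0,0,0.0083,0.02],
  [0.0023,-0.0296,0.0007,0,0,0.0083,0.02],
  [0.002,-0.0296,0.0007,0,0,0.0083,0.02],
  [0.0018,-0.0296,0.0007,0,0,0.0083,0.02],
  [0.0015,-0.0296,0.0007,0,0,0.0083,0.02],
  [0.0013,-0.0296,0.0007,0,0,0.0083,0.02],
  [0.001,-0.0296,0.0007,0,0,0.0083,0.02],
  [0.0008,-0.0297,0.0007,0,0,0.0083,0.02],
  [0.0006,-0.0297,0.0007,0,0,0.0083,0.02],
  [0.0003,-0.0297,0.0007,0,0,0.0083,0.02],
  [0.0001,-0.0297,0.0007,0,0,0.0083,0.02],
])

```text
time_s: 13.3
ee_pos: [0.5119, 0.168, 0.2087]
eef_rot: [[0.999, -0.053, -0.002], [-0.053, -0.999, -0.0], [-0.002, 0.0, -1.0]]
ft_force: [0.8, -0.8, -2.2]
width: 0.0315
finger_force: 30.0
```

Emit:
arm_command([
  [-0.0002,-0.0297,0.0007,0,0,0.0083,0.02],
  [-0.0004,-0.0297,0.0007,0,0,0.0083,0.02],
  [0,0,0.02,0,0,0,0.02],
  [0,0,0.02,0,0,0,0.02],
  [0,0,0.02,0,0,0,0.02],
  [0,0,0,0,0,0,0.02],
  [0,0,0,0,0,0,0.02],
  [0,0,0,0,0,0,0.02],
])

```text
time_s: 13.97
ee_pos: [0.5158, 0.226, 0.1492]
eef_rot: [[0.998, -0.07, 0.0], [-0.07, -0.998, 0.0], [0.0, -0.0, -1.0]]
ft_force: [-0.1, -0.2, -2.0]
width: 0.0321
finger_force: 30.0
```

Run:
```python
from h import *
st(); plan(.5163,.2255,.14,-.07,2,.02)
for c in("side","top"): a=cams.camera(c);cv2.imwrite(f"pics/{c}10.png",a[:,:,::-1])
o=telemetry.get_obs();p=np.array(o["ee_pos"]);R=np.array(o["eef_rot"])
zt=p[2]+.0166+.0285
for z in (zt,zt-.1): print(round(z,4),proj("side",[[p[0]+sx*.041*R[0,0]-sy*.016*R[1,0],p[1]+sx*.041*R[1,0]+sy*.016*R[0,0],z] for sx,sy in((-1,-1),(1,-1),(1,1),(-1,1))]).round(1).tolist())
for n in("amber","rack","blue","grey"): print(n,[(np.round(d["bbox"],1).tolist(),round(d["conf"],2)) for d in cams.outline_of(n,"side")])
print("rack slot corners z.046 side/top",[proj(c,[[.5163+a*np.cos(.07)+b*np.sin(.07),.2255-a*np.sin(.07)+b*np.cos(.07),.046] for a,b in((-.056,-.118),(.056,-.118),(.056,.118),(-.056,.118))]).round(1).tolist() for c in("side","top")])
v=np.hstack([cv2.resize(cv2.imread("pics/side10.png")[170:360,230:350],None,fx=3.1,fy=3.1,interpolation=2),cv2.resize(cv2.imread("pics/top10.png")[170:280,140:260],None,fx=3.1,fy=3.1,interpolation=2).copy() if 0 else cv2.copyMakeBorder(cv2.resize(cv2.imread("pics/top10.png")[170:280,140:260],None,fx=3.4,fy=3.4,interpolation=2),0,589-374,0,0,0)])
cv2.imwrite("pics/v10.png",v);print(v.shape)
```

```text
t 13.97 p [0.5158 0.226  0.1492] yaw -0.07 tilt [0. 0.] F [-0.1 -0.2 -2. ] w 0.0321 ff 30.0
[0.0002, 0.0002, 0.0046, -0.0, -0.0, 0.0002, 0.02],
[0.0002, 0.0002, 0.0046, -0.0, -0.0, 0.0002, 0.02],
0.1955 [[313.3, 241.1], [275.1, 236.5], [272.6, 247.0], [311.9, 251.8]]
0.0955 [[310.4, 272.8], [274.7, 268.2], [272.4, 278.8], [308.9, 283.6]]
amber [([271.6, 242.1, 316.7, 283.3], 0.89), ([201.0, 215.6, 234.8, 237.5], 0.67), ([321.6, 142.4, 350.4, 166.3], 0.47)]
rack [([261.7, 262.9, 318.4, 350.4], 0.75), ([265.7, 291.5, 301.2, 327.4], 0.66)]
blue [([321.4, 196.9, 370.4, 245.1], 0.6)]
grey [([313.6, 159.7, 330.3, 205.7], 0.73), ([268.2, 293.4, 305.4, 328.1], 0.55), ([165.2, 257.9, 213.4, 311.4], 0.3)]
rack slot corners z.046 side/top [[[319.2, 256.4], [275.5, 251.0], [257.5, 329.4], [309.9, 337.0]], [[238.2, 249.7], [240.5, 209.5], [156.5, 205.0], [153.7, 245.1]]]
(589, 780, 3)
```

Run:
```python
from h import *
a=cv2.imread("pics/side10.png")[:,:,::-1].copy(); h=cv2.cvtColor(a,cv2.COLOR_RGB2HSV); k=cv2.inRange(h,(6,150,120),(25,255,255))
o=telemetry.get_obs();p=o["ee_pos"];R=np.array(o["eef_rot"]); Rz=R[:2,:2]*[1,-1]
# near face (+y) left/right edges at height z
for z in (.165,.145,.125,.11):
    e=proj("side",[[*(np.array(p[:2])+Rz@[sx,.016]),z] for sx in(.041,-.041)]); rw=int(round(e[:,1].mean()))
    g=a[rw].astype(int); d=g[:,0]-g[:,2]; cols=np.nonzero(d[255:335]>110)[0]+255
    print(z,rw,"exp",e[:,0].round(1),"obs",cols.min(),cols.max(), d[266:276].tolist(), d[306:320].tolist())
```

```text
0.165 260 exp [272.7 311.2] obs 274 311 [59, 59, 59, 58, 58, 59, 61, 85, 119, 135] [132, 132, 131, 130, 131, 120, 79, 64, 64, 63, 60, 56, 55, 56]
0.145 266 exp [272.7 310.6] obs 274 310 [60, 59, 58, 58, 58, 58, 60, 85, 119, 133] [49, 106, 129, 130, 125, 104, 87, 104, 109, 102, 76, 59, 57, 56]
0.125 272 exp [272.6 310. ] obs 274 316 [57, 58, 59, 58, 58, 57, 64, 103, 126, 133] [70, 122, 131, 130, 117, 83, 91, 107, 112, 113, 112, 99, 67, 57]
0.11 277 exp [272.6 309.6] obs 273 309 [58, 58, 58, 57, 57, 64, 94, 115, 127, 132] [109, 129, 131, 126, 110, 88, 83, 84, 92, 109, 106, 83, 59, 56]
```

View pics/v10.png

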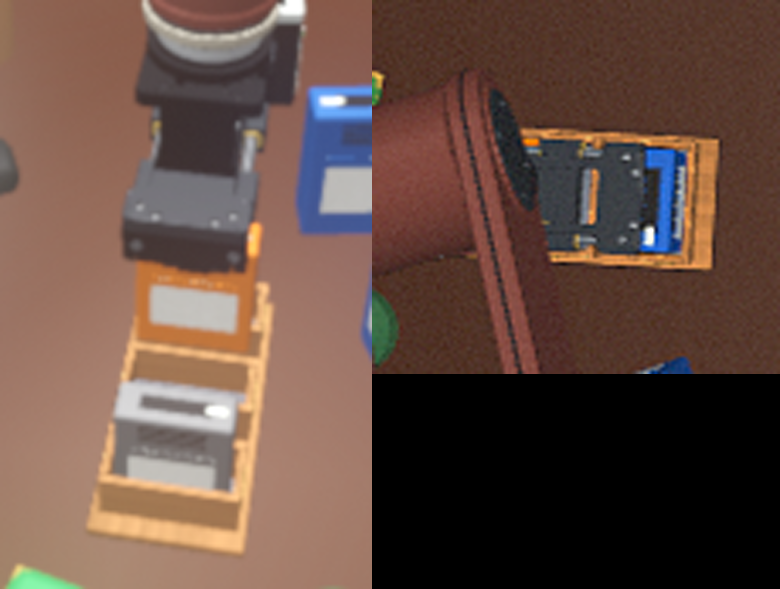

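The last view shows that the rack is thin-walled boxes on a base board. Amber hangs over the middle slot between blue and grey. With the base board at 8 mm height, slot 1 comes out at (0.517, 0.2257), so I'll shift +2 mm in x and lower.

Emit:
arm_command([
  [0.002,0,0.01,0,0,0,0.02],
  [0,0,0.015,0,0,0,0.02],
  [0,0,0.013,0,0,0,0.02],
  [0,0,0.004,0,0,0,0.02],
  [0,0,0,0,0,0,0.02],
  [0,0,0,0,0,0,0.02],
])

```text
time_s: 14.77
ee_pos: [0.5173, 0.2258, 0.1063]
eef_rot: [[0.998, -0.069, -0.001], [-0.069, -0.998, -0.0], [-0.001, 0.0, -1.0]]
ft_force: [0.9, 0.1, -2.1]
width: 0.0319
finger_force: 30.0
```

Emit:
arm_command([
  [0,0,0.003,0,0,0,0.02],
  [0,0,0.003,0,0,0,0.02],
  [0,0,0.003,0,0,0,0.02],
  [0,0,0,0,0,0,0.02],
])

```text
time_s: 15.1
ee_pos: [0.5173, 0.2258, 0.0973]
eef_rot: [[0.998, -0.069, -0.001], [-0.069, -0.998, -0.0], [-0.001, 0.0, -1.0]]
ft_force: [-0.4, 1.0, -2.6]
width: 0.0317
finger_force: 30.0
```

Emit:
arm_command([
  [0,0,0.003,0,0,0,0.02],
  [0,0,0.003,0,0,0,0.02],
  [0,0,0.003,0,0,0,0.02],
  [0,0,0,0,0,0,0.02],
])

```text
time_s: 15.43
ee_pos: [0.517, 0.2257, 0.0878]
eef_rot: [[0.998, -0.069, -0.001], [-0.069, -0.998, -0.0], [-0.001, 0.0, -1.0]]
ft_force: [0.6, 0.6, -3.1]
width: 0.0317
finger_force: 30.0
```

Emit:
arm_command([
  [0,0,0.004,0,0,0,0.02],
  [0,0,0.004,0,0,0,0.02],
  [0,0,0.004,0,0,0,0.02],
  [0,0,0.004,0,0,0,0.02],
  [0,0,0.003,0,0,0,0.02],
  [0,0,0,0,0,0,0.02],
])

```text
time_s: 15.93
ee_pos: [0.5169, 0.2257, 0.0687]
eef_rot: [[0.998, -0.069, -0.002], [-0.069, -0.998, -0.0], [-0.002, 0.001, -1.0]]
ft_force: [-1.0, 0.7, -2.7]
width: 0.0316
finger_force: 30.0
```

Emit:
arm_command([
  [0,0,0.002,0,0,0,0.02],
  [0,0,0.002,0,0,0,0.02],
  [0,0,0,0,0,0,0.02],
])

```text
time_s: 16.18
ee_pos: [0.5175, 0.2258, 0.0654]
eef_rot: [[0.998, -0.069, -0.0], [-0.069, -0.998, -0.0], [-0.0, 0.0, -1.0]]
ft_force: [0.0, -0.4, -2.1]
width: 0.0318
finger_force: 30.0
```

Emit:
arm_command([
  [0,0,0.0015,0,0,0,0.02],
  [0,0,0.0015,0,0,0,0.02],
  [0,0,0,0,0,0,0.02],
])

```text
time_s: 16.43
ee_pos: [0.5174, 0.2258, 0.0624]
eef_rot: [[0.998, -0.069, -0.0], [-0.069, -0.998, -0.0], [-0.0, 0.0, -1.0]]
ft_force: [0.2, 0.0, -2.5]
width: 0.0318
finger_force: 30.0
```

Emit:
arm_command([
  [0,0,0.001,0,0,0,0.02],
  [0,0,0.001,0,0,0,0.02],
  [0,0,0,0,0,0,0.02],
])

```text
time_s: 16.68
ee_pos: [0.5178, 0.2259, 0.0609]
eef_rot: [[0.998, -0.069, 0.0], [-0.069, -0.998, 0.0], [0.0, -0.0, -1.0]]
ft_force: [-1.0, -0.2, -3.0]
width: 0.0321
finger_force: 30.0
```

Emit:
arm_command([
  [0,0,0.001,0,0,0,0.02],
  [0,0,0.001,0,0,0,0.02],
  [0,0,0,0,0,0,0.02],
])

```text
time_s: 16.93
ee_pos: [0.5181, 0.2261, 0.0608]
eef_rot: [[0.998, -0.069, 0.001], [-0.069, -0.998, 0.0], [0.001, -0.0, -1.0]]
ft_force: [-5.8, -0.1, 9.7]
width: 0.0317
finger_force: 30.0
```

Amber is on the felt floor, with contact at 0.0608 as predicted. I'll release it and rise.

Emit:
arm_command([
  [0,0,-0.0015,0,0,0,0.036],
  [0,0,0,0,0,0,0.046],
  [0,0,0,0,0,0,0.05],
  [0,0,0,0,0,0,0.05],
  [0,0,0,0,0,0,0.05],
  [0,0,0,0,0,0,0.05],
], squeeze=5)

```text
time_s: 17.43
ee_pos: [0.5175, 0.2258, 0.06]
eef_rot: [[0.998, -0.069, -0.0], [-0.069, -0.998, -0.0], [-0.0, 0.0, -1.0]]
ft_force: [-0.4, 0.3, 0.0]
width: 0.0495
finger_force: 0.0
```

Emit:
arm_command([
  [0,0,-0.01,0,0,0,0.055],
  [0,0,-0.02,0,0,0,0.055],
  [0,0,-0.02,0,0,0,0.055],
  [0,0,0,0,0,0,0.055],
  [0,0,0,0,0,0,0.055],
])

```text
time_s: 17.85
ee_pos: [0.5191, 0.2262, 0.1122]
eef_rot: [[0.998, -0.069, 0.004], [-0.069, -0.998, 0.001], [0.004, -0.001, -1.0]]
ft_force: [0.1, -0.9, -0.2]
width: 0.0548
finger_force: 0.0
```

Run:
```python
from h import *
st()
# slot0 from slot1 in reported coordinates: 78 mm along rack -y
y=-.071; p=np.array([.5176,.2258])-.078*np.array([-np.sin(y),np.cos(y)]); print(p)
plan(*p,.115,-.07,4,.06)
a=cams.camera("side"); cv2.imwrite("pics/side11.png",a[:,:,::-1])
print([(np.round(d["bbox"],1).tolist(),round(d["conf"],2)) for d in cams.search_frame("amber","side")])
```

```text
t 17.85 p [0.5191 0.2262 0.1122] yaw -0.069 tilt [0.004 0.001] F [ 0.1 -0.9 -0.2] w 0.0548 ff 0.0
[0.51206665 0.14799652]
[-0.0004, 0.0196, -0.0007, -0.0003, -0.0009, 0.0002, 0.06],
[-0.0004, 0.0196, -0.0007, -0.0003, -0.0009, 0.0002, 0.06],
[-0.0004, 0.0196, -0.0007, -0.0003, -0.0009, 0.0002, 0.06],
[-0.0004, 0.0196, -0.0007, -0.0003, -0.0009, 0.0002, 0.06],
[([272.8, 267.9, 309.2, 297.2], 0.73)]
```

Emit:
arm_command([
  [-0.0004,0.0196,-0.0007,0,-0.001,0,0.06],
  [-0.0004,0.0196,-0.0007,0,-0.001,0,0.06],
  [-0.0004,0.0196,0,0,-0.001,0,0.06],
  [-0.0004,0.0196,0,0,-0.001,0,0.06],
  [0,0,0,0,0,0,0.06],
  [0,0,0,0,0,0,0.06],
])

```text
time_s: 18.45
ee_pos: [0.5098, 0.1471, 0.1105]
eef_rot: [[0.997, -0.071, -0.006], [-0.071, -0.997, 0.0], [-0.006, 0.0, -1.0]]
ft_force: [1.4, 0.3, -0.3]
width: 0.0603
finger_force: 0.0
```

Run:
```python
from h import *
st(); plan(.512,.148,.0625,-.07,4,.06)
```

```text
t 18.45 p [0.5098 0.1471 0.1105] yaw -0.071 tilt [-0.006  0.   ] F [ 1.4  0.3 -0.3] w 0.0603 ff 0.0
[0.0006, -0.0003, 0.012, 0.0, 0.0015, -0.0003, 0.06],
[0.0006, -0.0003, 0.012, 0.0, 0.0015, -0.0003, 0.06],
[0.0006, -0.0003, 0.012, 0.0, 0.0015, -0.0003, 0.06],
[0.0006, -0.0003, 0.012, 0.0, 0.0015, -0.0003, 0.06],
```

Emit:
arm_command([
  [0.0006,0,0.012,0,0.001,0,0.06],
  [0.0006,-0.0003,0.012,0,0.001,0,0.06],
  [0.0004,-0.0003,0.012,0,0.001,0,0.06],
  [0.0004,-0.0002,0.008,0,0.001,0,0.06],
  [0,0,0.003,0,0,0,0.06],
  [0,0,0,0,0,0,0.06],
  [0,0,0,0,0,0,0.06],
])

```text
time_s: 19.03
ee_pos: [0.5124, 0.1486, 0.0643]
eef_rot: [[0.998, -0.069, -0.001], [-0.069, -0.998, -0.0], [-0.001, 0.0, -1.0]]
ft_force: [0.2, 0.4, 0.4]
width: 0.0601
finger_force: 0.0
```

Emit:
arm_command([
  [-0.0003,0.0004,0.001,0,0,0,0.045],
  [0,0,0.0005,0,0,0,0.038],
  [0,0,0,0,0,0,0.03],
  [0,0,0,0,0,0,0.028],
  [0,0,0,0,0,0,0.028],
  [0,0,0,0,0,0,0.028],
], squeeze=5)

```text
time_s: 19.53
ee_pos: [0.5124, 0.1481, 0.0634]
eef_rot: [[0.998, -0.069, 0.001], [-0.069, -0.998, 0.0], [0.001, -0.0, -1.0]]
ft_force: [1.5, 0.2, 0.9]
width: 0.0318
finger_force: 5.0
```

Emit:
arm_command([
  [0,0,0,0,0,0,0.02],
  [0,0,0,0,0,0,0.02],
  [0,0,-0.003,0,0,0,0.02],
  [0,0,-0.01,0,0,0,0.02],
  [0,0,-0.01,0,0,0,0.02],
  [0,0,-0.01,0,0,0,0.02],
  [0,0,-0.012,0,0,0,0.02],
  [0,0,0,0,0,0,0.02],
], squeeze=30)

```text
time_s: 20.2
ee_pos: [0.5146, 0.1484, 0.112]
eef_rot: [[0.998, -0.069, 0.006], [-0.069, -0.998, 0.001], [0.006, -0.001, -1.0]]
ft_force: [0.9, 0.5, -1.7]
width: 0.0316
finger_force: 30.0
```

Emit:
arm_command([
  [0,0,-0.015,0,0,0,0.02],
  [0,0,-0.025,0,0,0,0.02],
  [0,0,-0.025,0,0,0,0.02],
  [0,0,-0.02,0,0,0,0.02],
  [0,0,-0.01,0,0,0,0.02],
  [0,0,0,0,0,0,0.02],
  [0,0,0,0,0,0,0.02],
])

```text
time_s: 20.78
ee_pos: [0.5122, 0.148, 0.2029]
eef_rot: [[0.998, -0.069, 0.0], [-0.069, -0.998, 0.0], [0.0, -0.0, -1.0]]
ft_force: [-0.1, -0.2, -3.5]
width: 0.0318
finger_force: 30.0
```

Run:
```python
from h import *
st(); plan(.4963,-.1889,.202,.048,12,.02)
```

```text
t 20.78 p [0.5122 0.148  0.2029] yaw -0.069 tilt [0. 0.] F [-0.1 -0.2 -3.5] w 0.0318 ff 30.0
[0.0006, 0.0281, 0.0001, -0.0, -0.0, -0.0098, 0.02],
[0.0003, 0.0281, 0.0001, -0.0, -0.0, -0.0098, 0.02],
[0.0001, 0.0281, 0.0001, -0.0, -0.0, -0.0098, 0.02],
[-0.0002, 0.0281, 0.0001, -0.0, -0.0, -0.0098, 0.02],
[-0.0005, 0.0281, 0.0001, -0.0, -0.0, -0.0098, 0.02],
[-0.0008, 0.0281, 0.0001, -0.0, -0.0, -0.0098, 0.02],
[-0.001, 0.0281, 0.0001, -0.0, -0.0, -0.0098, 0.02],
[-0.0013, 0.0281, 0.0001, -0.0, -0.0, -0.0098, 0.02],
[-0.0016, 0.0281, 0.0001, -0.0, -0.0, -0.0098, 0.02],
[-0.0018, 0.028, 0.0001, -0.0, -0.0, -0.0098, 0.02],
[-0.0021, 0.028, 0.0001, -0.0, -0.0, -0.0098, 0.02],
[-0.0024, 0.028, 0.0001, -0.0, -0.0, -0.0098, 0.02],
```

Emit:
arm_command([
  [0.0006,0.0281,0,0,0,-0.0098,0.02],
  [0.0003,0.0281,0,0,0,-0.0098,0.02],
  [0.0001,0.0281,0,0,0,-0.0098,0.02],
  [-0.0002,0.0281,0,0,0,-0.0098,0.02],
  [-0.0005,0.0281,0,0,0,-0.0098,0.02],
  [-0.0008,0.0281,0,0,0,-0.0098,0.02],
  [-0.001,0.0281,0,0,0,-0.0098,0.02],
  [-0.0013,0.0281,0,0,0,-0.0098,0.02],
  [-0.0016,0.0281,0,0,0,-0.0098,0.02],
  [-0.0018,0.028,0,0,0,-0.0098,0.02],
  [-0.0021,0.028,0,0,0,-0.0098,0.02],
  [-0.0024,0.028,0,0,0,-0.0098,0.02],
])

```text
time_s: 21.78
ee_pos: [0.4948, -0.1896, 0.2006]
eef_rot: [[0.999, 0.049, -0.003], [0.049, -0.999, 0.002], [-0.003, -0.002, -1.0]]
ft_force: [1.4, -0.1, -2.9]
width: 0.031
finger_force: 30.0
```

Emit:
arm_command([
  [0,0,0,0,0,0,0.02],
  [0,0,0,0,0,0,0.02],
  [0,0,0,0,0,0,0.02],
  [0,0,0,0,0,0,0.02],
])

```text
time_s: 22.12
ee_pos: [0.4958, -0.1877, 0.2019]
eef_rot: [[0.999, 0.049, -0.002], [0.049, -0.999, 0.001], [-0.002, -0.001, -1.0]]
ft_force: [-0.1, -0.3, -2.3]
width: 0.0319
finger_force: 30.0
```

Run:
```python
from h import *
st(); plan(.4963,-.1889,.182,.048,2,.02)
a=cams.camera("side"); cv2.imwrite("pics/side12.png",a[:,:,::-1])
b=cv2.imread("pics/side9.png")[:,:,::-1]
# held-cartridge left/right column edges: amber (pics/side9, TCP .4968) against blue now, by saturation of their colours
def edges(a,sgn,z,p,yaw):
    e=proj("side",[[p[0]+s*.041*np.cos(yaw)-.016*np.sin(yaw),p[1]+s*.041*np.sin(yaw)+.016*np.cos(yaw),z] for s in(1,-1)]); rw=int(round(e[:,1].mean()))
    d=sgn*(a[rw].astype(int)[:,0]-a[rw].astype(int)[:,2]); q=np.interp
    out=[]
    for c in e[:,0]:
        w=d[int(c)-6:int(c)+7].astype(float); g=np.abs(np.diff(w)); i=g.argmax(); s=slice(max(i-2,0),i+3); out.append(int(c)-6+.5+np.average(np.arange(len(g))[s],weights=g[s]))
    print(rw,"exp",e[:,0].round(1),"obs",np.round(out,1))
o=telemetry.get_obs(); 
for dz in (.05,.065,.08,.09):
    edges(b,1,.2195+.0285+.0166-dz,[.4968,-.1893],.047); edges(a,-1,o["ee_pos"][2]+.0285+.016-dz,o["ee_pos"],.048)
print([(np.round(d["bbox"],1).tolist(),round(d["conf"],2)) for d in cams.search_frame("blue","side")])
```

```text
t 22.12 p [ 0.4958 -0.1877  0.2019] yaw 0.049 tilt [-0.002  0.001] F [-0.1 -0.3 -2.3] w 0.0319 ff 30.0
[0.0003, 0.0007, 0.01, -0.0007, 0.0008, 0.0004, 0.02],
[0.0002, 0.0006, 0.01, -0.0007, 0.0008, 0.0004, 0.02],
140 exp [294.7 323.9] obs [298.6 320.5]
146 exp [294.7 323.7] obs [295.  323.5]
145 exp [294.5 323.5] obs [298.4 320.4]
150 exp [294.5 323.3] obs [294.8 323.2]
149 exp [294.3 323.1] obs [294.3 319.7]
155 exp [294.3 322.8] obs [294.5 322.8]
152 exp [294.2 322.8] obs [294.2 322.8]
158 exp [294.2 322.5] obs [294.6 322.8]
[([346.3, 237.4, 389.0, 310.7], 0.93), ([322.9, 197.2, 372.6, 247.1], 0.75), ([294.3, 124.5, 327.0, 163.1], 0.74), ([257.6, 258.8, 320.1, 348.6], 0.41)]
```

The held blue is centred under the tool to within 0.5 mm. I'll lower it into the dock.

Emit:
arm_command([
  [0.0003,0.0004,0.01,0,0,0,0.02],
  [0,0.0003,0.01,0,0,0,0.02],
  [0,0,0.005,0,0,0,0.02],
  [0,0,0.002,0,0,0,0.02],
  [0,0,0,0,0,0,0.02],
  [0,0,0,0,0,0,0.02],
])

```text
time_s: 22.72
ee_pos: [0.4965, -0.1894, 0.1759]
eef_rot: [[0.999, 0.048, -0.0], [0.048, -0.999, 0.0], [-0.0, -0.0, -1.0]]
ft_force: [0.1, -0.1, -2.1]
width: 0.0319
finger_force: 30.0
```

Emit:
arm_command([
  [0,0,0.0015,0,0,0,0.02],
  [0,0,0.0015,0,0,0,0.02],
  [0,0,0.0015,0,0,0,0.02],
  [0,0,0,0,0,0,0.02],
])

```text
time_s: 23.05
ee_pos: [0.4965, -0.1895, 0.1714]
eef_rot: [[0.999, 0.048, -0.0], [0.048, -0.999, 0.0], [-0.0, -0.0, -1.0]]
ft_force: [-0.0, -0.2, -2.9]
width: 0.0318
finger_force: 30.0
```

Emit:
arm_command([
  [0,0,0.0015,0,0,0,0.02],
  [0,0,0.0015,0,0,0,0.02],
  [0,0,0,0,0,0,0.02],
])

```text
time_s: 23.3
ee_pos: [0.4964, -0.1894, 0.1682]
eef_rot: [[0.999, 0.048, -0.0], [0.048, -0.999, 0.0], [-0.0, -0.0, -1.0]]
ft_force: [0.6, -0.4, -1.4]
width: 0.0316
finger_force: 30.0
```

Emit:
arm_command([
  [0,0,0.0015,0,0,0,0.02],
  [0,0,0.0015,0,0,0,0.02],
  [0,0,0,0,0,0,0.02],
])

```text
time_s: 23.55
ee_pos: [0.4964, -0.1894, 0.1652]
eef_rot: [[0.999, 0.048, -0.001], [0.048, -0.999, 0.0], [-0.001, -0.0, -1.0]]
ft_force: [-0.2, -0.9, -1.9]
width: 0.0318
finger_force: 30.0
```

It's in the mouth with no side force. Continuing down to the platform.

Emit:
arm_command([
  [0,-0.0004,0.004,0,0,0,0.02],
  [0,0,0.004,0,0,0,0.02],
  [0,0,0.004,0,0,0,0.02],
  [0,0,0.004,0,0,0,0.02],
  [0,0,0,0,0,0,0.02],
])

```text
time_s: 23.97
ee_pos: [0.4958, -0.1887, 0.1482]
eef_rot: [[0.999, 0.048, -0.002], [0.048, -0.999, 0.001], [-0.002, -0.001, -1.0]]
ft_force: [-0.2, -0.1, -2.4]
width: 0.0316
finger_force: 30.0
```

Emit:
arm_command([
  [0,0,0.005,0,0,0,0.02],
  [0,0,0.005,0,0,0,0.02],
  [0,0,0.005,0,0,0,0.02],
  [0,0,0.005,0,0,0,0.02],
  [0,0,0.005,0,0,0,0.02],
  [0,0,0.005,0,0,0,0.02],
  [0,0,0,0,0,0,0.02],
])

```text
time_s: 24.55
ee_pos: [0.4957, -0.1887, 0.1181]
eef_rot: [[0.999, 0.048, -0.002], [0.048, -0.999, 0.001], [-0.002, -0.001, -1.0]]
ft_force: [-0.0, -0.1, -3.0]
width: 0.0318
finger_force: 30.0
```

Emit:
arm_command([
  [0,0,0.004,0,0,0,0.02],
  [0,0,0.004,0,0,0,0.02],
  [0,0,0.004,0,0,0,0.02],
  [0,0,0.003,0,0,0,0.02],
  [0,0,0,0,0,0,0.02],
])

```text
time_s: 24.97
ee_pos: [0.4961, -0.1888, 0.1037]
eef_rot: [[0.999, 0.048, -0.001], [0.048, -0.999, 0.001], [-0.001, -0.001, -1.0]]
ft_force: [-0.7, 0.5, -2.1]
width: 0.0319
finger_force: 30.0
```

Emit:
arm_command([
  [0,0,0.003,0,0,0,0.02],
  [0,0,0.003,0,0,0,0.02],
  [0,0,0.002,0,0,0,0.02],
  [0,0,0.002,0,0,0,0.02],
  [0,0,0,0,0,0,0.02],
])

```text
time_s: 25.38
ee_pos: [0.4968, -0.1892, 0.0949]
eef_rot: [[0.999, 0.048, 0.0], [0.048, -0.999, -0.0], [0.0, 0.0, -1.0]]
ft_force: [-0.6, 0.9, 2.3]
width: 0.0316
finger_force: 30.0
```

Emit:
arm_command([
  [0,0,0.001,0,0,0,0.02],
  [0,0,0.001,0,0,0,0.02],
  [0,0,0,0,0,0,0.02],
])

```text
time_s: 25.63
ee_pos: [0.4967, -0.1892, 0.0928]
eef_rot: [[0.999, 0.048, 0.0], [0.048, -0.999, -0.0], [0.0, 0.0, -1.0]]
ft_force: [-0.6, 1.7, 2.8]
width: 0.0316
finger_force: 30.0
```

It's seated on the platform. I'll release, rise, shut the fingers and turn 90° for the push.

Emit:
arm_command([
  [0,0,-0.002,0,0,0,0.02],
  [0,0,0,0,0,0,0.036],
  [0,0,0,0,0,0,0.05],
  [0,0,0,0,0,0,0.06],
  [0,0,0,0,0,0,0.06],
  [0,0,-0.01,0,0,0,0.06],
  [0,0,-0.02,0,0,0,0.06],
  [0,0,-0.015,0,0,0,0.06],
  [0,0,0,0,0,0,0.06],
], squeeze=5)

```text
time_s: 26.38
ee_pos: [0.4989, -0.1904, 0.1439]
eef_rot: [[0.999, 0.048, 0.006], [0.048, -0.999, -0.003], [0.006, 0.003, -1.0]]
ft_force: [0.2, 0.1, 1.4]
width: 0.0596
finger_force: 0.0
```

Emit:
arm_command([
  [0,0,0,0,0,-0.12,0],
  [0,0,0,0,0,-0.12,0],
  [0,0,0,0,0,-0.12,0],
  [0,0,0,0,0,-0.12,0],
  [0,0,0,0,0,-0.12,0],
  [0,0,0,0,0,-0.12,0],
  [0,0,0,0,0,-0.12,0],
  [0,0,0,0,0,-0.12,0],
  [0,0,0,0,0,-0.12,0],
  [0,0,0,0,0,-0.12,0],
  [0,0,0,0,0,-0.12,0],
  [0,0,0,0,0,-0.12,0],
], squeeze=20)

```text
time_s: 27.38
ee_pos: [0.4963, -0.189, 0.1391]
eef_rot: [[0.077, 0.997, -0.001], [0.997, -0.077, 0.0], [0.0, -0.001, -1.0]]
ft_force: [-0.4, 0.2, -0.5]
width: 0.0009
finger_force: 0.0
```

Emit:
arm_command([
  [0,0,0,0,0,-0.12,0],
  [0,0,0,0,0,0,0],
  [0,0,0,0,0,0,0],
  [0,0,0,0,0,0,0],
])

```text
time_s: 27.72
ee_pos: [0.4964, -0.189, 0.1394]
eef_rot: [[-0.034, 0.999, -0.0], [0.999, 0.034, 0.0], [0.0, -0.0, -1.0]]
ft_force: [-0.1, -0.4, 0.9]
width: 0.0004
finger_force: 0.0
```

Run:
```python
from h import *
st(); plan(.4962,-.1885,.116,.049+np.pi/2,2,0)
a=cams.camera("side");cv2.imwrite("pics/side13.png",a[:,:,::-1])
for n in ("blue","amber"): print(n,[(np.round(d["bbox"],1).tolist(),round(d["conf"],2)) for d in cams.search_frame(n,"side")])
```

```text
t 27.72 p [ 0.4964 -0.189   0.1394] yaw 1.605 tilt [-0.  0.] F [-0.1 -0.4  0.9] w 0.0004 ff 0.0
[0.0003, -0.0001, 0.0117, -0.0002, -0.0001, -0.0076, 0.0],
[0.0003, -0.0001, 0.0117, -0.0002, -0.0001, -0.0076, 0.0],
blue [([346.2, 240.2, 388.9, 314.2], 0.86), ([321.1, 197.0, 372.8, 245.0], 0.86), ([293.7, 156.2, 322.2, 172.0], 0.59), ([274.9, 159.1, 327.0, 204.0], 0.47), ([265.4, 293.1, 304.8, 328.6], 0.24)]
amber [([275.1, 264.5, 309.3, 297.9], 0.75), ([320.9, 140.0, 350.9, 163.9], 0.54)]
```

Emit:
arm_command([
  [0.0004,0,0.01,0,0,-0.008,0],
  [0,0,0.01,0,0,-0.008,0],
  [0,0,0.005,0,0,0,0],
  [0,0,0.003,0,0,0,0],
  [0,0,0.003,0,0,0,0],
  [0,0,0,0,0,0,0],
])

```text
time_s: 28.37
ee_pos: [0.4961, -0.1885, 0.1079]
eef_rot: [[-0.053, 0.999, -0.001], [0.999, 0.053, 0.001], [0.001, -0.001, -1.0]]
ft_force: [-0.3, 0.9, 2.3]
width: 0.0006
finger_force: 1.2
```

Emit:
arm_command([
  [0,0,0.003,0,0,0,0],
  [0,0,0.003,0,0,0,0],
  [0,0,0.003,0,0,0,0],
  [0,0,0.003,0,0,0,0],
  [0,0,0,0,0,0,0],
])

```text
time_s: 28.78
ee_pos: [0.4964, -0.1885, 0.0961]
eef_rot: [[-0.053, 0.999, -0.0], [0.999, 0.053, 0.0], [0.0, -0.0, -1.0]]
ft_force: [-1.6, 1.3, 2.8]
width: 0.0007
finger_force: 1.9
```

Emit:
arm_command([
  [0,0,0.003,0,0,0,0],
  [0,0,0.003,0,0,0,0],
  [0,0,0.003,0,0,0,0],
  [0,0,0.002,0,0,0,0],
  [0,0,0,0,0,0,0],
])

```text
time_s: 29.2
ee_pos: [0.4966, -0.1887, 0.0855]
eef_rot: [[-0.053, 0.999, -0.0], [0.999, 0.053, 0.0], [0.0, -0.0, -1.0]]
ft_force: [-1.4, 0.8, 5.2]
width: 0.0005
finger_force: 2.6
```

Emit:
arm_command([
  [0,0,0.002,0,0,0,0],
  [0,0,0.002,0,0,0,0],
  [0,0,0.0015,0,0,0,0],
  [0,0,0,0,0,0,0],
])

```text
time_s: 29.53
ee_pos: [0.4967, -0.1888, 0.0804]
eef_rot: [[-0.053, 0.999, 0.0], [0.999, 0.053, -0.0], [-0.0, 0.0, -1.0]]
ft_force: [-1.9, 1.7, 5.0]
width: 0.0004
finger_force: 3.0
```

Emit:
arm_command([
  [0,0,0.001,0,0,0,0],
  [0,0,0.0005,0,0,0,0],
  [0,0,0,0,0,0,0],
])

```text
time_s: 29.78
ee_pos: [0.4967, -0.1888, 0.0791]
eef_rot: [[-0.053, 0.999, 0.0], [0.999, 0.053, -0.0], [-0.0, 0.0, -1.0]]
ft_force: [-2.2, 1.3, 6.2]
width: 0.0006
finger_force: 3.2
```

Emit:
arm_command([
  [0,0,0.0006,0,0,0,0],
  [0,0,0.0005,0,0,0,0],
  [0,0,0,0,0,0,0],
])

```text
time_s: 30.03
ee_pos: [0.4968, -0.1889, 0.0781]
eef_rot: [[-0.053, 0.999, 0.0], [0.999, 0.053, -0.0], [-0.0, 0.0, -1.0]]
ft_force: [-2.6, 0.5, 7.3]
width: 0.0003
finger_force: 3.4
```

Emit:
arm_command([
  [0,0,0.0004,0,0,0,0],
  [0,0,0.0004,0,0,0,0],
  [0,0,0,0,0,0,0],
])

```text
time_s: 30.28
ee_pos: [0.4969, -0.189, 0.0777]
eef_rot: [[-0.053, 0.999, 0.001], [0.999, 0.053, -0.001], [-0.001, 0.0, -1.0]]
ft_force: [-4.8, 2.1, 9.3]
width: 0.0004
finger_force: 4.4
```

Emit:
arm_command([
  [0,0,0.0003,0,0,0,0],
  [0,0,0,0,0,0,0],
])

```text
time_s: 30.45
ee_pos: [0.4969, -0.1891, 0.0776]
eef_rot: [[-0.053, 0.999, 0.001], [0.999, 0.053, -0.001], [-0.001, 0.001, -1.0]]
ft_force: [-4.6, 1.0, 10.6]
width: 0.0006
finger_force: 4.9
```

The force is climbing at the end stop (10.6 N), past the catch. I'll let go and check.

Emit:
arm_command([
  [0,0,-0.003,0,0,0,0],
  [0,0,-0.01,0,0,0,0],
  [0,0,-0.02,0,0,0,0],
  [0,0,-0.02,0,0,0,0],
  [0,0,-0.02,0,0,0,0],
  [0,0,-0.02,0,0,0,0],
  [0,0,0,0,0,0,0],
  [0,0,0,0,0,0,0],
  [0,0,0,0,0,0,0],
])

```text
time_s: 31.2
ee_pos: [0.4963, -0.1885, 0.1687]
eef_rot: [[-0.053, 0.999, -0.001], [0.999, 0.053, 0.0], [0.0, -0.001, -1.0]]
ft_force: [0.1, 0.4, -0.4]
width: 0.0006
finger_force: 0.0
```

Run:
```python
from h import *
st()
a=cams.camera("side");cv2.imwrite("pics/side14.png",a[:,:,::-1])
for n in ("blue","amber","grey"): print(n,[(np.round(d["bbox"],1).tolist(),round(d["conf"],2)) for d in cams.search_frame(n,"side")])
im0=cv2.imread("pics/side0.png")[:,:,::-1].copy()
print("blue in dock",face(a,(100,110,60),(130,255,255),(280,150,336,190),"side",.114),"amber0",face(im0,(8,120,120),(25,255,255),(280,150,336,182),"side",.114))
print("amber in rack bbox expect",proj("side",[[.5172+s*.041,.2257+t*.016,z] for s in(-1,1) for t,z in((-1,.108),(1,.008))]).round(1).tolist())
```

```text
t 31.2 p [ 0.4963 -0.1885  0.1687] yaw 1.624 tilt [-0.001  0.   ] F [ 0.1  0.4 -0.4] w 0.0006 ff 0.0
blue [([346.1, 237.9, 388.3, 313.9], 0.77), ([323.5, 198.2, 372.3, 246.3], 0.56), ([294.2, 161.6, 322.0, 174.2], 0.46)]
amber [([271.9, 265.3, 313.4, 295.0], 0.64)]
grey [([267.6, 292.7, 304.7, 329.3], 0.97), ([293.9, 165.8, 320.8, 172.4], 0.72)]
blue in dock (array([ 495.7, -184.6]), array([79. , 26.5]), 0.038) amber0 (array([ 495.7, -184.8]), array([80. , 28.8]), 0.056)
amber in rack bbox expect [[310.1, 267.9], [307.0, 306.8], [273.9, 265.2], [272.4, 304.1]]
```

```bash
python3 -c "
from cell import workorder
print(workorder.hand_in())"
```

```text
the job is handed in; nothing more can be done
None
```

The swap is done and handed in at about 31 s. Amber stands let go in the rack's middle slot, and blue is locked down in the dock at the level amber started from. The judge gave no verdict.

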